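Batch check on a beam balance with arrest lever

TASK

The bench balance was left with its beam free and the check weight in its tray: arrest the beam with the lever, move the check weight into the small white dish, and load all parts of the batch (the three or four cartridges, blocks, cases, adapters and cassettes lying on the bench) into the tray. Then release the beam fully so that the loaded tray sinks, leave it free for two seconds, and arrest it again with the whole batch still in the tray. Touch the tray, the weight and the parts only while the beam is arrested, and leave the jar, bottle and beaker where they are.

Things in the scene. Friction and masses are not known exactly. Their poses are not given: they have to be found in the camera images.
- tray_floor (a point): Centre of the inner floor of the balance's steel tray: open-topped, outside 240 x 210 mm, walls 5 mm thick and 30 mm high above this floor. Own x lies along the 240 mm side, y along the 210 mm side and points away from the pivot, z up. The tray is carried on one end of the beam and is kept level by its linkage; floor 85 mm above the table when the beam is arrested, about 22 mm lower when the tray has sunk, 22 mm higher when the beam is free and the tray empty.
- tray: The same steel tray as a body; origin 19 mm above the centre of its inner floor.
- beam (a joint): Tilt of the balance's beam, rad: 0 level, +0.11 tray end down on its stop, -0.11 tray end up on its stop. Free, a load of 0.25 kg or more in the tray sinks it within about a second; a damped, slow motion. With the lever home two pads hold the beam level from below.
- arrest (a joint): Arrest lever, rad: 0 arrested (lever home, leaning away from the robot, pads up, beam held level), 1.15 fully released (leaning to the robot). Pads lift clear of the beam beyond about 0.75. It stays where it is left (friction: about 2 N at the ball; up to about 10 N to lift a loaded beam). It counts as arrested below 0.2 and as released above 0.85.
- arrest_tip (a point): Centre of the black ball (30 mm diameter) at the free end of the arrest lever, a 12 mm steel bar, 115 mm from the hinge axis to the ball's centre; about 156 mm above the table at 0. The ball can be pushed or pulled from above with a closed gripper. Higher than 75 mm above the table nothing stands within 40 mm of the lever on either side.
- arrest_hinge (a point): Point on the lever's hinge axis in the plane of the lever, 55 mm above the table, fixed to the balance's base. Its axes: y along the hinge axis towards the tray, x away from the robot, z up. Seen from here the ball is at x = 0.115 sin(0.5 - q), z = 0.115 cos(0.5 - q) m for joint value q. The tray's centre lies at y = +390 mm, x = 0; beam, posts and counterpoise between them reach 132 mm above the table.
- weight: The check weight: aluminium block 45 x 45 x 42 mm with a 34 x 34 x 8 mm step on top (50 mm high in all), 0.25 kg. Origin at the centre of its underside. Starts in the tray.
- dish: White square dish for the check weight, fixed on the bench: 100 x 100 mm outside, 18 mm high, walls and floor 5 mm thick. Origin at the centre of its underside.
- cartridge: Loose part of the batch, one of five kinds of which three or four are present. Origin at the centre of its underside; own x along its length, z up. White plastic box 90 x 36 x 42 mm with three round grey seals on top, 0.13 kg.
- tube_block: Loose part of the batch, one of five kinds of which three or four are present. Origin at the centre of its underside; own x along its length, z up. Aluminium block 80 x 44 x 36 mm with two rows of four dark wells on top, 0.16 kg.
- slide_case: Loose part of the batch, one of five kinds of which three or four are present. Origin at the centre of its underside; own x along its length, z up. Grey plastic case 84 x 30 x 30 mm with a dark seam, 0.11 kg.
- adapter: Loose part of the batch, one of five kinds of which three or four are present. Origin at the centre of its underside; own x along its length, z up. Black plastic base 84 x 50 x 20 mm with a grip rib on top, 70 mm long, 16 mm wide and 26 mm high (46 mm high in all), 0.12 kg; grip it by the rib.
- cassette: Loose part of the batch, one of five kinds of which three or four are present. Origin at the centre of its underside; own x along its length, z up. Steel-cased box 66 x 40 x 50 mm with five dark stripes, 0.15 kg.
- jar: Bystander: amber jar, 48 mm diameter, 55 mm high, loose. Origin at the centre of its underside.
- reagent: Bystander: white bottle, 60 mm diameter, 120 mm high, loose. Origin at the centre of its underside.
- beaker: Bystander: white beaker, 70 mm diameter, 85 mm high, loose. Origin at the centre of its underside.

How it is judged:
By the outcome, as a careful person would: the job done as asked, in the order asked, and still so for the second after the job is handed in, with the robot touching nothing.
Of cartridge, tube_block, slide_case, adapter, cassette only 3 to 4 are there at a start; the rules pass over those that are not, and their reading is None.
At some moment in a run one of cartridge, tube_block, slide_case, adapter, cassette may be knocked a few centimetres aside while the robot is not near it.
Once in a run the grip may slacken for a moment while it holds something.
It also fails if it takes over 210 s, if anything falls off the work surface, if the arm or the gripper's body presses on something with over 40 N, if the wrist force passes 120 N, or if a joint passes its speed limit or range.

ROBOT

A 6-joint arm with a two-finger parallel gripper is mounted at the origin on the work surface. World frame = base frame: x ahead of the robot, y to its left, z up, the work surface at z = 0. Lengths are in m, angles in rad, forces in N, time in s.
With the tool pointing down it reaches from about 0.35 to 0.925 m from the base axis. Payload 6.4 kg.
Tool frame: the origin (TCP) lies between the finger pads; the fingertips stand 22 mm ahead of it and the grasp point (between the pads) lies 3 mm ahead of it; x points along the fingers, y is the direction in which the jaws open and shut, and the axes are right-handed (so a half turn about x gives the same grasp; the last joint's range is limited). The gripper opens to 94 mm and grips with 3 to 60 N. Pads are 16 mm wide; open, the fingers measure 119 mm over their backs; the gripper's body (75 mm by 177 mm) begins 78 mm behind the grasp point.
Start: joints at [1.005, 0.245, 1.558, -0, 1.339, -0.174], TCP at [0.248, 0.601, 0.227] pointing down, gripper open.
Joint ranges: [-3.13, 3.13], [-1.02, 2.26], [0.13, 2.54], [-0.95, 4.09], [0.21, 2.88], [-2.74, 2.74]. Speed limits (rad/s): [2.57, 2.57, 3.14, 3.14, 3.14, 3.14].

INTERFACE

Orientations are given as a rotation vector (axis times angle).
In Python, from plant import monitor, viewer, job, nets gives the robot as it stands.
- The arm moves only by the shell command python3 -m pendant 'ROWS' [OPENING]. ROWS is JSON, a list of rows, each a list of 2 entries, a list of its own where there are three numbers: the shift along the world's x, y, z in mm, then the turn, a rotation vector about the world's x, y, z in degrees. In form: [[[x, y, z], [ax, ay, az]], ...]. A call has 1 to 10 rows; each row is the pose to reach, as a shift and turn from the pose commanded when the call began; what a row does not reach only later rows make up. A row lasts 1/8 s, in which the tool goes at most 62.5 mm and 10.7 degrees, less where a joint would pass 70% of its speed; a pose out of reach is approached as far as the arm can. A call with a gripper value outside its range is refused whole. OPENING is the finger opening in mm, from 0 to 94, set as the call begins (- or left out, the last holds). The fingers move at their own pace and stop on an object; the grip force is fixed at half the most. Time passes only in rows, so rows that repeat a pose let the fingers close. It gives the time, the measured TCP pose, the force and the opening at its end, in the units of the state.
- monitor.state(): the state, without advancing time (a new reading comes with each control period).
- viewer.grab_frame(name): name is "scene" or "top"; returns a dict with "pixels" (384x512x3 uint8, red, green, blue), "mtx" (3x3 intrinsics, pixels), "R" (3x3) and "t" (3): a world point X has camera coordinates R X + t. Camera axes: x right, y down, z forward; pixel columns grow to the right and rows downward; lengths in m; the calibration is good to about 2 mm. A picture is of the moment at which its call begins. There is no depth.
- job.finish_job(): hands the job in, once; it reports no verdict.
Trained networks look in the newest picture that a camera, given by its name, has taken for a name from the list of things; names that differ only in an ending like _2 or _b are one class to them, and where a whole thing is asked for, a point or a joint stands for the part that bears it (a point fixed in the world has none). Each returns a list of dicts, best first, with "confidence" (0 to 1); they miss things now and then, are a little off and sometimes report something else, mostly with a low value. They report only what shows in the picture. A call takes as long as a camera call.
- nets.silhouettes(camera, label): "mask" (384x512 bool, what is visible of it) and "rect" ([left, top, right, bottom] in pixels, round what is visible of it).
The state is a dict: "time": time; "qpos": joint angles; "joint_velocities": joint speeds; "joint_efforts": joint torques, N m; "position": TCP position; "tool_rot": TCP orientation; "force": force on the tool from outside, world axes, zero at the start; "torque": the same for the moment, N m; "grip_width": opening from 0.0 (shut) to 1.0 (fully open).
Only numpy, scipy, OpenCV 4.12 (cv2) and the standard library are available. Lean on these libraries where they do the work, as an engineer would, in place of code of your own. Each camera call takes 0.05 s, during which the arm holds its last target.

## Working session

There is one attempt and no reset: what is moved stays moved. The work goes in short steps, Python scripts to look and compute and a shell command to move; the robot and the scene stay as the last step left them, time stands still between calls to the robot, and variables do not carry over. Pictures are saved under pics/ and viewed, and the job is handed in when it is done.

```bash
ls; mkdir -p pics; python3 - <<'E'
from plant import monitor, viewer, job, nets
import cv2
print(monitor.state())
for n in ("scene","top"):
    f=viewer.grab_frame(n); cv2.imwrite(f"pics/{n}0.png",cv2.cvtColor(f["pixels"],cv2.COLOR_RGB2BGR)); print(n,f["mtx"],f["R"],f["t"])
E
```

```text
pics
{'time': 0.0, 'qpos': array([ 1.00487356e+00,  2.45765683e-01,  1.55899265e+00, -4.87401389e-05,
        1.33869666e+00, -1.74097378e-01]), 'joint_velocities': array([-9.99089161e-04,  7.15690459e-05,  1.19272813e-03, -1.45745192e-03,
        1.99154667e-03,  9.26124751e-04]), 'joint_efforts': array([ 1.23682818e-03, -4.15826404e+01, -3.14608097e+01,  6.86137145e-02,
        3.30401072e-02, -1.13171395e-04]), 'position': array([0.24792224, 0.60026206, 0.22638776]), 'tool_rot': array([ 0.30601574,  1.54948403, -0.30878478]), 'force': array([-0.4970137 , -0.42571559, -0.94178005]), 'torque': array([ 0.03278719, -0.01600331,  0.04748338]), 'grip_width': 0.9982013881923726}
scene [[350.78611142   0.         251.52662369]
 [  0.         350.78611142 194.11755871]
 [  0.           0.           1.        ]] [[-0.05212683  0.99863947 -0.00141792]
 [ 0.60057399  0.03021421 -0.79899812]
 [-0.79786821 -0.04250081 -0.60133186]] [ 0.09981797 -0.19683563  1.64811901]
top [[479.3877221    0.         251.37078577]
 [  0.         479.3877221  195.95832022]
 [  0.           0.           1.        ]] [[ 0.01157158 -0.99993124 -0.00190185]
 [-0.9974991  -0.01141076 -0.06975194]
 [ 0.06972545  0.00270423 -0.99756255]] [-0.07905085  0.50140223  1.72061226]
```

View pics/scene0.png

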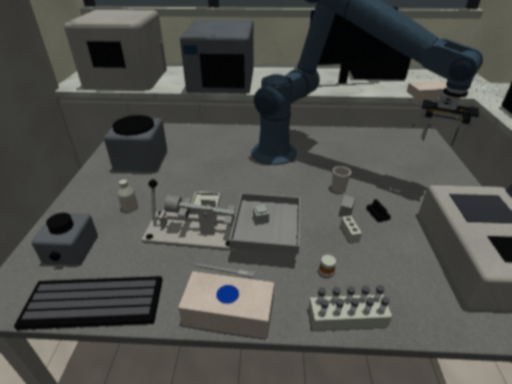

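View pics/top0.png

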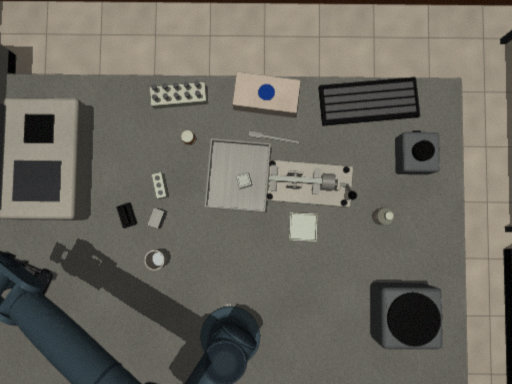

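The top view shows the tray (238,175), weight (244,180), lever ball (352,195) and dish (303,227). The parts are a cartridge (158,185), an adapter (126,215) and a grey one (157,218). Next I'll write a silhouette-fit helper.

```bash
cat > h.py <<'E'
from plant import monitor, viewer, job, nets
import cv2, numpy as np
from scipy.optimize import minimize
B={'cartridge':[(90,36,0,42)],'tube_block':[(80,44,0,36)],'slide_case':[(84,30,0,30)],'adapter':[(84,50,0,20),(70,16,20,46)],'cassette':[(66,40,0,50)],
'weight':[(45,45,0,42),(34,34,42,50)],'dish':[(100,100,0,18)],'tray':[(240,210,-5,30)],'arrest_tip':[(26,26,-13,13)],
'jar':[(43,43,0,55)],'reagent':[(54,54,0,120)],'beaker':[(64,64,0,85)]}
def frames(tag=None):
    F={}
    for n in ("scene","top"):
        F[n]=viewer.grab_frame(n)
        if tag: cv2.imwrite(f"pics/{tag}_{n}.png",cv2.cvtColor(F[n]["pixels"],cv2.COLOR_RGB2BGR))
    return F
def proj(f,X):
    c=np.asarray(X)@f["R"].T+f["t"]; p=c@f["mtx"].T; return p[:,:2]/p[:,2:]
def ray(f,uv,z):
    d=f["R"].T@np.linalg.solve(f["mtx"],[uv[0],uv[1],1.]); C=-f["R"].T@f["t"]
    return C+d*(z-C[2])/d[2]
def corners(lbl,x,y,z,yaw):
    out=[]
    for L,W,a,b in B[lbl]:
        P=np.array([[sx*L/2,sy*W/2,h] for sx in(-1,1) for sy in (-1,1) for h in(a,b)])/1000
        c,s=np.cos(yaw),np.sin(yaw); out.append(P@np.array([[c,s,0],[-s,c,0],[0,0,1]])+[x,y,z])
    return out
S=8
def render(f,lbl,x,y,z,yaw,roi):
    l,t,w,h=roi; m=np.zeros((h*S,w*S),np.uint8)
    for P in corners(lbl,x,y,z,yaw):
        p=(proj(f,P)-[l,t]+0.5)*S
        cv2.fillConvexPoly(m,cv2.convexHull(p.astype(np.float32)).astype(np.int32),1)
    return cv2.resize(m.astype(np.float32),(w,h),interpolation=cv2.INTER_AREA)
def fit(F,lbl,z,cams=("scene","top"),minc=0.3,which=0,yaw0=None,verbose=True):
    D={}
    for n in cams:
        r=[q for q in nets.silhouettes(n,lbl)]
        if verbose: print(lbl,n,[(round(float(q["confidence"]),2),[int(v) for v in q["rect"]]) for q in r[:3]])
        if r and r[0]["confidence"]>minc: D[n]=r[0]["mask"]
    if not D: return None
    rois={};start=None
    for n,m in D.items():
        ys,xs=np.nonzero(m); rois[n]=(xs.min()-8,ys.min()-8,np.ptp(xs)+17,np.ptp(ys)+17)
        start=ray(F[n],(xs.mean(),ys.mean()),z+B[lbl][0][3]/2000)
    def cost(p):
        e=0
        for n,m in D.items():
            l,t,w,h=rois[n]
            a=render(F[n],lbl,p[0]/100,p[1]/100,z,p[2],rois[n])
            mm=np.zeros((h,w),np.float32); ys,xs=np.nonzero(m); mm[ys-t,xs-l]=1
            e+=np.abs(a-mm).sum()/mm.sum()
        return e
    best=None
    for yaw in (np.arange(6)*np.pi/6 if yaw0 is None else [yaw0]):
        o=minimize(cost,[start[0]*100,start[1]*100,yaw],method="Nelder-Mead",options=dict(initial_simplex=np.array([[start[0]*100,start[1]*100,yaw],[start[0]*100+1,start[1]*100,yaw],[start[0]*100,start[1]*100+1,yaw],[start[0]*100,start[1]*100,yaw+.3]]),maxiter=150))
        if best is None or o.fun<best.fun: best=o
    x,y,yaw=best.x
    print(f"  {lbl}: x={x*10:.1f} y={y*10:.1f} mm yaw={np.degrees(yaw)%180:.1f} cost={best.fun:.3f} cams={list(D)}")
    return x/100,y/100,yaw
def ballfit(F):
    for n in F:
        r=nets.silhouettes(n,"arrest_tip")
        print("tip",n,[(round(float(q["confidence"]),2),[int(v) for v in q["rect"]]) for q in r[:2]])
E
python3 - <<'E'
from h import *
F=frames("a")
for l in ('cartridge','tube_block','slide_case','adapter','cassette','dish','jar','reagent','beaker'): fit(F,l,0)
fit(F,'tray',.085+.022); fit(F,'weight',.085+.022)
ballfit(F)
a=cv2.imread("pics/a_top.png")[130:280,80:380]; cv2.imwrite("pics/a_z.png",cv2.resize(a,None,fx=2.6,fy=2.6,interpolation=cv2.INTER_CUBIC))
a=cv2.imread("pics/a_scene.png")[160:290,130:430]; cv2.imwrite("pics/a_zs.png",cv2.resize(a,None,fx=2.6,fy=2.6,interpolation=cv2.INTER_CUBIC))
E
```

```text
cartridge scene [(0.9, [339, 216, 357, 247]), (0.43, [147, 178, 222, 220]), (0.28, [192, 192, 221, 205])]
cartridge top [(0.76, [153, 169, 166, 199])]
  cartridge: x=538.6 y=260.8 mm yaw=13.7 cost=0.259 cams=['scene', 'top']
tube_block scene []
tube_block top [(0.68, [114, 201, 137, 225])]
  tube_block: x=432.0 y=379.2 mm yaw=20.7 cost=0.121 cams=['top']
slide_case scene [(0.21, [164, 193, 302, 260])]
slide_case top []
adapter scene [(0.54, [365, 199, 390, 221])]
adapter top [(0.89, [117, 200, 136, 226])]
  adapter: x=430.3 y=381.4 mm yaw=19.6 cost=0.248 cams=['scene', 'top']
cassette scene [(0.66, [338, 194, 355, 217])]
cassette top [(0.52, [151, 206, 166, 227])]
  cassette: x=424.3 y=268.8 mm yaw=159.7 cost=0.375 cams=['scene', 'top']
dish scene [(0.73, [190, 192, 220, 205]), (0.22, [337, 217, 359, 245])]
dish top [(0.8, [290, 212, 316, 239]), (0.46, [178, 131, 195, 148]), (0.3, [147, 208, 164, 230])]
  dish: x=393.1 y=-256.1 mm yaw=177.5 cost=1.267 cams=['scene', 'top']
jar scene [(0.75, [338, 194, 354, 215]), (0.56, [317, 253, 335, 277])]
jar top [(0.7, [150, 208, 167, 228]), (0.
[... 162 characters left out ...]
375, 207, 394, 224])]
  reagent: x=437.2 y=-535.9 mm yaw=19.7 cost=0.920 cams=['scene', 'top']
beaker scene [(0.8, [331, 169, 350, 192])]
beaker top [(0.88, [144, 247, 165, 270]), (0.67, [234, 169, 251, 189])]
  beaker: x=273.0 y=264.4 mm yaw=167.0 cost=0.433 cams=['scene', 'top']
tray scene [(0.56, [230, 193, 302, 253])]
tray top [(0.87, [207, 142, 271, 211])]
  tray: x=572.6 y=-23.2 mm yaw=176.4 cost=0.673 cams=['scene', 'top']
weight scene [(0.72, [255, 203, 267, 221])]
weight top [(0.57, [237, 173, 250, 186])]
  weight: x=549.1 y=-46.8 mm yaw=10.1 cost=1.312 cams=['scene', 'top']
tip scene [(0.66, [149, 178, 220, 222])]
tip top [(0.59, [140, 246, 167, 266]), (0.43, [335, 183, 356, 200])]
```

View pics/a_z.png

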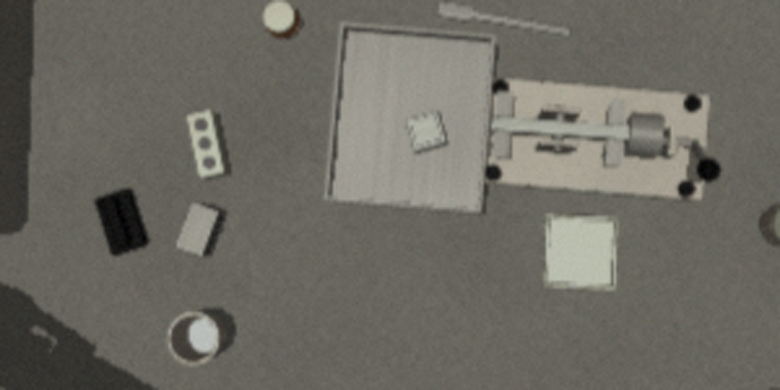

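View pics/a_zs.png

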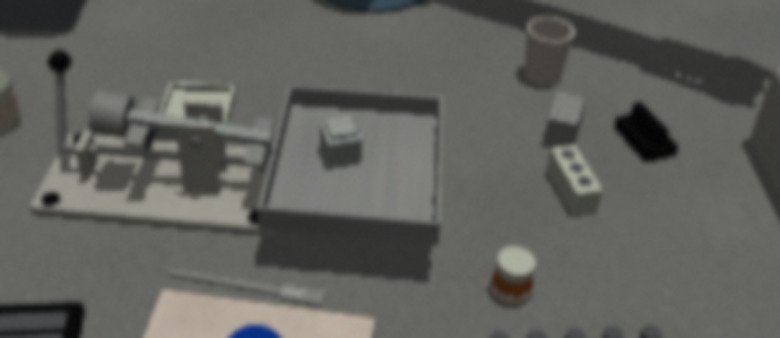

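Three parts are present: cartridge, adapter and cassette. With the weight in it, the tray is sunk, so its floor should be near 63 mm. I'll check that, and triangulate the ball by colour.

```bash
python3 - <<'E'
from h import *
F=frames()
for z in (.063,.107):
    print(z); fit(F,'tray',z,verbose=False,yaw0=-.06); fit(F,'weight',z,verbose=False)
fit(F,'dish',0,cams=("top",),verbose=False)
fit(F,'dish',0,cams=("scene",),verbose=False)
fit(F,'cassette',0,cams=("top",)); fit(F,'cassette',0,cams=("scene",))
# ball: black blob
def blob(n,roi):
    l,t,r,b=roi; g=F[n]["pixels"][t:b,l:r].astype(int).sum(2)
    m=(g<90); k,lab,st,c=cv2.connectedComponentsWithStats(m.astype(np.uint8)); 
    for i in range(1,k): print(n,st[i].tolist(),(c[i]+[l,t]).round(1).tolist())
    
blob("top",(340,180,366,206)); blob("scene",(140,170,166,196))
f=F["top"]; print("ball at .1465",ray(f,(352.3,195),.1465))
f2=F["scene"]; print(ray(f2,(152.5,183.5),.1465))
E
```

```text
0.063
  tray: x=573.6 y=-20.5 mm yaw=176.5 cost=0.224 cams=['scene', 'top']
  weight: x=554.9 y=-43.8 mm yaw=13.5 cost=0.371 cams=['scene', 'top']
0.107
  tray: x=573.7 y=-21.7 mm yaw=176.6 cost=0.711 cams=['scene', 'top']
  weight: x=550.2 y=-46.1 mm yaw=93.9 cost=1.370 cams=['scene', 'top']
  dish: x=396.7 y=-262.8 mm yaw=175.5 cost=0.097 cams=['top']
  dish: x=356.9 y=-256.1 mm yaw=91.3 cost=1.134 cams=['scene']
cassette top [(0.73, [147, 206, 164, 229])]
  cassette: x=421.7 y=266.7 mm yaw=161.6 cost=0.158 cams=['top']
cassette scene [(0.57, [339, 197, 354, 218])]
  cassette: x=419.5 y=272.2 mm yaw=162.8 cost=0.294 cams=['scene']
top [8, 11, 8, 8, 47] [351.8, 194.8]
top [2, 21, 4, 4, 14] [343.5, 202.3]
scene [9, 11, 7, 7, 36] [152.3, 183.7]
ball at .1465 [ 0.50035296 -0.41216362  0.1465    ]
[ 0.48327731 -0.41145621  0.1465    ]
```

```bash
cat >> h.py <<'E'
from scipy.spatial.transform import Rotation as Rn
def st():
    s=monitor.state(); R=Rn.from_rotvec(s["tool_rot"]).as_matrix(); y=R[:,1]
    print("t=%.2f pos"%s["time"],(s["position"]*1000).round(1),"xaxis",R[:,0].round(3),"jaw deg %.1f"%np.degrees(np.arctan2(y[1],y[0])),"F",s["force"].round(1),"grip mm %.1f"%(s["grip_width"]*94),"q",s["qpos"].round(2))
    return s
def tri(pa,pb,F):
    A=[];b=[]
    for n,uv in (("top",pa),("scene",pb)):
        f=F[n]; d=f["R"].T@np.linalg.solve(f["mtx"],[uv[0],uv[1],1.]); d/=np.linalg.norm(d); C=-f["R"].T@f["t"]; M=np.eye(3)-np.outer(d,d); A.append(M); b.append(M@C)
    return np.linalg.lstsq(np.vstack(A),np.hstack(b),rcond=None)[0]
def ball(F,rt=(330,175,375,215),rs=(130,160,190,200)):
    out=[]
    for n,(l,t,r,b) in (("top",rt),("scene",rs)):
        g=F[n]["pixels"][t:b,l:r].astype(int).sum(2); m=(g<90).astype(np.uint8)
        k,lab,s,c=cv2.connectedComponentsWithStats(m)
        if k<2: print("no ball",n); return
        i=1+np.argmax(s[1:,4]); out.append(c[i]+[l,t]); print(n,out[-1].round(1),s[i].tolist())
    X=tri(out[0],out[1],F); print("ball",(X*1000).round(1)); return X
E
python3 - <<'E'
from h import *
st(); F=frames(); ball(F)
E
```

```text
t=2.10 pos [248.2 600.8 227.5] xaxis [-0.  0. -1.] jaw deg 67.5 F [-0.4  0.6  0.1] grip mm 94.0 q [ 1.    0.25  1.56  0.    1.34 -0.17]
top [352.  194.7] [18, 16, 9, 8, 49]
scene [152.3 183.7] [19, 21, 7, 7, 36]
ball [ 500.1 -407.1  157.8]
```

The ball triangulates to (500,-407,158), which puts the lever near q≈0.94. Both poses agree, so I'm moving to the lever now.

```bash
python3 -m pendant '[[[31,-40,10],[0,0,-8]],[[62,-80,20],[0,0,-16]],[[93,-120,33],[0,0,-24]],[[125,-160,33],[0,0,-32]],[[156,-200,33],[0,0,-40]],[[187,-240,33],[0,0,-48]],[[218,-280,33],[0,0,-56]],[[250,-320,33],[0,0,-64]],[[281,-360,33],[0,0,-72]],[[312,-400,33],[0,0,-80]]]' 0
python3 -m pendant '[[[-4,-40,0],[0,0,-8]],[[-8,-90,0],[0,0,-16]],[[-12,-140,0],[0,0,-24]],[[-20,-195,0],[0,0,-32]],[[-30,-250,0],[0,0,-40]],[[-50,-305,0],[0,0,-48]],[[-70,-360,0],[0,0,-56]],[[-90,-415,0],[0,0,-64]],[[-100,-465,0],[0,0,-72]],[[-108,-515,0],[0,0,-80]]]'
python3 -m pendant '[[[-5,-50,0],[0,0,0]],[[-10,-90,0],[0,0,0]],[[-10,-91,0],[0,0,0]]]'; python3 -c "
from h import *
st()"
```

```text
time: 3.45
position: [0.5611, 0.1993, 0.2606]
tool_rot: [1.371, 1.096, -1.37]
force: [0.5, 0.8, 0.5]
grip_width: 0.01
time: 4.7
position: [0.4515, -0.316, 0.2608]
tool_rot: [-2.198, 0.053, 2.197]
force: [1.7, -0.0, 0.1]
grip_width: 0.006
time: 5.08
position: [0.4414, -0.4073, 0.2602]
tool_rot: [-2.198, 0.05, 2.198]
force: [-0.2, 0.4, -0.1]
grip_width: 0.005
t=5.08 pos [ 441.4 -407.3  260.2] xaxis [-0.  0. -1.] jaw deg -92.6 F [-0.2  0.4 -0.1] grip mm 0.4 q [-0.93  0.11  1.66 -0.    1.38  0.68]
```

```bash
python3 -m pendant '[[[0,0,-45],[0,0,0]],[[0,0,-90],[0,0,0]],[[10,0,-90],[0,0,0]],[[25,0,-90],[0,0,0]],[[40,-1,-90],[0,0,0]],[[50,-2,-88],[0,0,0]],[[60,-2,-86],[0,0,0]],[[70,-3,-84],[0,0,0]],[[80,-3,-82],[0,0,0]],[[80,-3,-82],[0,0,0]]]'
python3 - <<'E'
from h import *
st(); F=frames("b"); ball(F)
E
```

```text
time: 6.32
position: [0.5233, -0.408, 0.1782]
tool_rot: [-2.202, 0.046, 2.198]
force: [-0.3, 0.5, -0.2]
grip_width: 0.005
t=6.33 pos [ 523.3 -408.   178.2] xaxis [ 0.002  0.    -1.   ] jaw deg -92.4 F [-0.3  0.5 -0.2] grip mm 0.5 q [-0.83  0.32  1.56  0.    1.26  0.78]
top [359.  189.8] [23, 5, 15, 17, 72]
scene [141.6 163.4] [2, 0, 22, 9, 151]
ball [ 511.  -417.2  243.4]
```

```bash
python3 - <<'E'
from h import *
a=cv2.imread("pics/b_scene.png")[120:260,100:300]; b=cv2.imread("pics/b_top.png")[130:270,240:440]
cv2.imwrite("pics/b_z.png",np.hstack([cv2.resize(v,None,fx=2,fy=2,interpolation=cv2.INTER_CUBIC) for v in (a,b)]))
E
```

```text
(no output)
```

View pics/b_z.png

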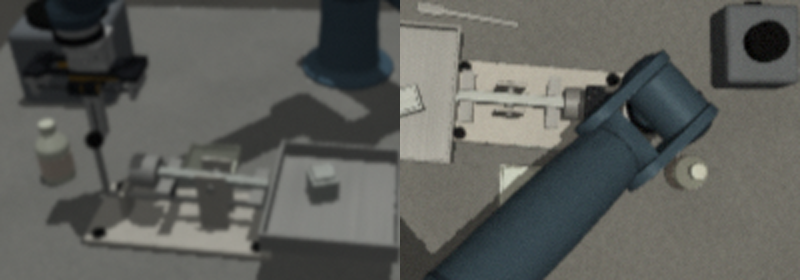

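The scene picture shows the ball at about px (147,190), in front of the closed fingers and aligned with them, so the lever is moving. I'll keep pushing and track the force.

```bash
python3 -m pendant '[[[10,-1,0],[0,0,0]],[[20,-1,0],[0,0,0]],[[30,-2,-1],[0,0,0]],[[38,-2,-3],[0,0,0]],[[46,-3,-5],[0,0,0]],[[46,-3,-5],[0,0,0]]]'
python3 -m pendant '[[[5,0,-1],[0,0,0]],[[10,0,-2],[0,0,0]],[[10,0,-2],[0,0,0]]]'
python3 - <<'E'
from h import *
st(); F=frames("c");fit(F,'tray',.085,verbose=False,cams=("scene",),yaw0=-.06);fit(F,'tray',.063,verbose=False,cams=("scene",),yaw0=-.06)
a=cv2.imread("pics/c_scene.png")[120:260,100:300]
cv2.imwrite("pics/c_z.png",cv2.resize(a,None,fx=3,fy=3,interpolation=cv2.INTER_CUBIC))
E
```

```text
time: 7.18
position: [0.5692, -0.411, 0.1731]
tool_rot: [-2.201, 0.046, 2.198]
force: [0.3, -0.1, -0.4]
grip_width: 0.007
time: 7.55
position: [0.5758, -0.4113, 0.1713]
tool_rot: [-2.191, 0.046, 2.207]
force: [-12.1, 1.1, 3.4]
grip_width: 0.008
t=7.55 pos [ 575.8 -411.3  171.3] xaxis [-0.007  0.001 -1.   ] jaw deg -92.5 F [-12.1   1.1   3.4] grip mm 0.7 q [-0.78  0.43  1.43 -0.    1.29  0.84]
```

View pics/c_z.png

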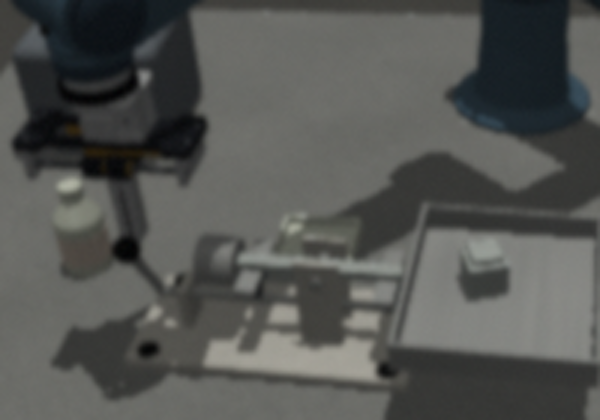

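```bash
python3 - <<'E'
from h import *
F=frames(); 
H=np.array([.550,-.410,.055]);
for q in (.94,.3,.2,.1,0.):
    print(q,proj(F["scene"],[H+[.115*np.sin(.5-q),-.06*.115*np.sin(.5-q),.115*np.cos(.5-q)]]).round(1))
E
python3 -m pendant '[[[4,0,-1],[0,0,0]],[[4,0,-1],[0,0,0]]]'
python3 - <<'E'
from h import *
st()
E
```

```text
0.94 [[151.7 183.5]]
0.3 [[143.5 194.4]]
0.2 [[142.4 197.2]]
0.1 [[141.4 200.3]]
0.0 [[140.5 203.6]]
time: 8.1
position: [0.5765, -0.4114, 0.1711]
tool_rot: [-2.181, 0.044, 2.216]
force: [-25.1, 3.1, 11.3]
grip_width: 0.004
t=8.10 pos [ 576.5 -411.4  171.1] xaxis [-0.016  0.003 -1.   ] jaw deg -92.5 F [-25.1   3.1  11.3] grip mm 0.4 q [-0.78  0.43  1.42 -0.01  1.3   0.84]
```

The ball sits at the q≈0 position and the force rises against a hard stop, so the lever is home. Backing off and up.

```bash
python3 -m pendant '[[[-20,0,0],[0,0,0]],[[-50,0,10],[0,0,0]],[[-60,0,50],[0,0,0]],[[-80,0,90],[0,0,0]],[[-130,30,90],[0,0,0]],[[-180,50,90],[0,0,0]],[[-180,50,90],[0,0,0]]]' 90
python3 - <<'E'
from h import *
st(); F=frames("d"); ball(F,rt=(330,165,375,210),rs=(125,185,160,220))
fit(F,'tray',.085,verbose=False,yaw0=-.06);fit(F,'weight',.085)
fit(F,'weight',.085,cams=("top",),verbose=False)
fit(F,'weight',.085,cams=("scene",),verbose=False)
for l in ('cartridge','adapter','cassette'): fit(F,l,0)
a=cv2.imread("pics/d_scene.png")[120:300,100:420]
cv2.imwrite("pics/d_z.png",cv2.resize(a,None,fx=2.4,fy=2.4,interpolation=cv2.INTER_CUBIC))
E
```

```text
time: 8.98
position: [0.4007, -0.3597, 0.2604]
tool_rot: [-2.2, 0.048, 2.198]
force: [0.6, 0.4, -0.1]
grip_width: 0.715
t=8.97 pos [ 400.7 -359.7  260.4] xaxis [ 0.001  0.    -1.   ] jaw deg -92.5 F [ 0.6  0.4 -0.1] grip mm 67.2 q [-0.94 -0.05  1.81  0.    1.38  0.67]
top [345.6 203.9] [11, 35, 15, 10, 57]
scene [141.7 203.2] [13, 15, 8, 7, 47]
ball [ 483.4 -434.6   59.9]
  tray: x=573.2 y=-21.3 mm yaw=176.4 cost=0.219 cams=['scene', 'top']
weight scene [(0.67, [255, 198, 268, 217]), (0.17, [120, 180, 134, 213])]
weight top [(0.54, [235, 170, 250, 188])]
  weight: x=554.0 y=-42.6 mm yaw=16.5 cost=0.273 cams=['scene', 'top']
  weight: x=553.7 y=-44.1 mm yaw=16.7 cost=0.073 cams=['top']
  weight: x=556.4 y=-40.1 mm yaw=105.9 cost=0.108 cams=['scene']
cartridge scene [(0.54, [339, 217, 358, 246])]
cartridge top [(0.78, [154, 170, 167, 199]), (0.74, [290, 213, 317, 240])]
  cartridge: x=540.5 y=262.1 mm yaw=10.6 cost=0.299 cams=['scene', 'top']
adapter scene [(0.73, [366, 201, 388, 224]), (0.65, [163, 186, 303, 252]), (0.29, [138, 189, 298, 250])]
adapter top [(0.76, [117, 202, 136, 226])]
  adapter: x=430.7 y=382.4 mm yaw=19.3 cost=0.255 cams=['scene', 'top']
cassette scene [(0.51, [340, 196, 354, 218]), (0.21, [228, 187, 300, 251])]
cassette top [(0.71, [149, 208, 165, 227])]
  cassette: x=421.9 y=269.8 mm yaw=160.2 cost=0.368 cams=['scene', 'top']
```

View pics/d_z.png

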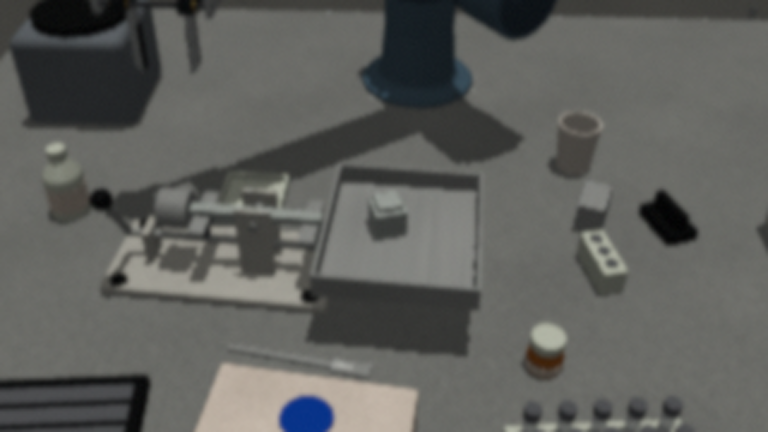

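View pics/d_top.png

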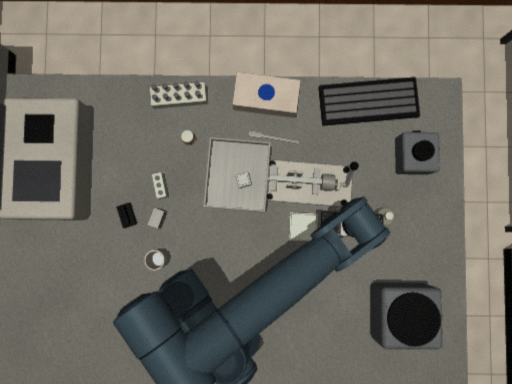

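Arrested and level. Top view now shows the ball at (354,166) and the weight at (244,180). Going to the weight at (554,-43), yaw 16.5°, with jaw at -73.5°.

```bash
python3 -m pendant '[[[22,45,0],[0,0,3]],[[44,90,0],[0,0,6]],[[66,136,0],[0,0,9]],[[88,181,0],[0,0,12]],[[110,226,0],[0,0,15]],[[132,272,0],[0,0,18]],[[153,316,0],[0,0,19]],[[153,316,-40],[0,0,19]],[[153,316,-80],[0,0,19]],[[153,316,-80],[0,0,19]]]' 85
python3 - <<'E'
from h import *
st()
E
```

```text
time: 10.92
position: [0.553, -0.0444, 0.1771]
tool_rot: [2.061, 0.304, -2.074]
force: [0.3, -0.0, -0.2]
grip_width: 0.905
t=10.93 pos [553.  -44.4 177.1] xaxis [-0.007  0.002 -1.   ] jaw deg -73.4 F [ 0.3 -0.  -0.2] grip mm 85.1 q [-0.28  0.08  1.84  0.    1.23  1.  ]
```

```bash
python3 -m pendant '[[[0,0,-30],[0,0,0]],[[0,0,-55],[0,0,0]],[[0,0,-65],[0,0,0]],[[0,0,-65],[0,0,0]]]' 85
python3 -m pendant '[[[0,0,0],[0,0,0]],[[0,0,0],[0,0,0]],[[0,0,0],[0,0,0]],[[0,0,0],[0,0,0]],[[0,0,0],[0,0,0]],[[0,0,0],[0,0,0]]]' 35
python3 - <<'E'
from h import *
st()
E
```

```text
time: 11.42
position: [0.5557, -0.0455, 0.1164]
tool_rot: [2.067, 0.3, -2.065]
force: [-0.5, 0.2, 0.1]
grip_width: 0.905
time: 12.18
position: [0.5551, -0.045, 0.1155]
tool_rot: [2.067, 0.301, -2.067]
force: [-0.9, 2.0, 1.0]
grip_width: 0.476
t=12.18 pos [555.1 -45.  115.5] xaxis [-0.     0.001 -1.   ] jaw deg -73.5 F [-0.9  2.   1. ] grip mm 44.7 q [-0.28  0.16  1.88  0.    1.11  1.  ]
```

Gripped at 44.7 mm. Lifting, then over to the dish.

```bash
python3 -m pendant '[[[0,0,20],[0,0,0]],[[0,0,50],[0,0,0]],[[0,0,85],[0,0,0]],[[-26,-36,85],[0,0,-4]],[[-53,-73,85],[0,0,-8]],[[-79,-109,85],[0,0,-12]],[[-105,-145,85],[0,0,-16]],[[-132,-182,85],[0,0,-20]],[[-158,-218,85],[0,0,-21]],[[-158,-218,85],[0,0,-21]]]'
python3 - <<'E'
from h import *
st(); F=frames("e"); fit(F,'dish',0,cams=("top",)); 
a=cv2.imread("pics/e_scene.png")[100:280,100:420]
cv2.imwrite("pics/e_z.png",cv2.resize(a,None,fx=2.4,fy=2.4,interpolation=cv2.INTER_CUBIC))
E
```

```text
time: 13.42
position: [0.3956, -0.265, 0.1999]
tool_rot: [-2.178, 0.09, 2.181]
force: [0.3, 0.4, -2.1]
grip_width: 0.478
t=13.43 pos [ 395.6 -265.   199.9] xaxis [-0.001 -0.    -1.   ] jaw deg -94.7 F [ 0.3  0.4 -2.1] grip mm 44.9 q [-0.83 -0.15  2.02 -0.    1.27  0.82]
dish top [(0.63, [296, 214, 317, 238])]
  dish: x=238.3 y=-248.3 mm yaw=154.7 cost=1.000 cams=['top']
```

View pics/e_z.png

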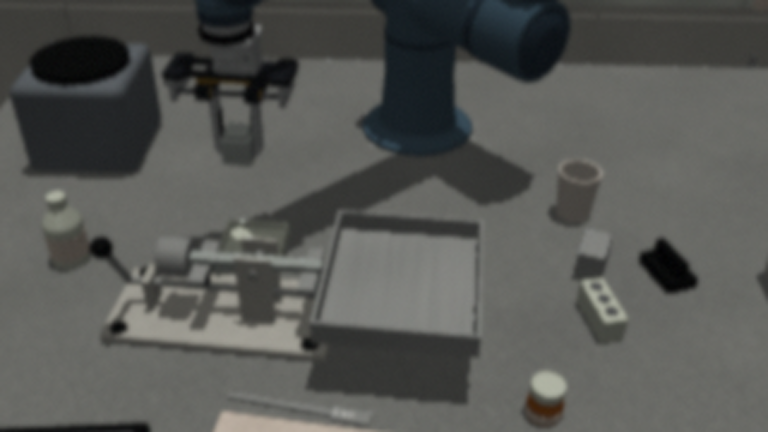

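The weight is held in the fingers at px (199,160) and the tray is empty. Lowering into the dish.

```bash
python3 -m pendant '[[[1,2,-50],[0,0,0]],[[1,2,-100],[0,0,0]],[[1,2,-135],[0,0,0]],[[1,2,-152],[0,0,0]],[[1,2,-158],[0,0,0]],[[1,2,-162],[0,0,0]],[[1,2,-164],[0,0,0]],[[1,2,-164],[0,0,0]]]'
python3 - <<'E'
from h import *
st()
E
```

```text
time: 14.58
position: [0.3986, -0.2617, 0.0371]
tool_rot: [-2.183, 0.086, 2.181]
force: [0.1, -0.1, -2.6]
grip_width: 0.478
t=14.57 pos [ 398.6 -261.7   37.1] xaxis [ 0.001 -0.001 -1.   ] jaw deg -94.5 F [ 0.1 -0.1 -2.6] grip mm 44.9 q [-0.82  0.12  2.1  -0.    0.92  0.83]
```

```bash
python3 -m pendant '[[[0,0,-1.5],[0,0,0]],[[0,0,-2],[0,0,0]],[[0,0,-2],[0,0,0]]]'
python3 -m pendant '[[[0,0,0],[0,0,0]],[[0,0,0],[0,0,0]],[[0,0,0],[0,0,0]]]' 54
python3 -m pendant '[[[0,0,20],[0,0,0]],[[0,0,60],[0,0,0]],[[0,0,120],[0,0,0]],[[0,0,170],[0,0,0]],[[10,50,190],[0,0,0]],[[20,100,190],[0,0,0]],[[30,150,190],[0,0,0]],[[40,200,190],[0,0,0]],[[40,250,190],[0,0,0]],[[40,250,190],[0,0,0]]]'
python3 - <<'E'
from h import *
st(); F=frames("f"); fit(F,'dish',0,cams=("top",)); fit(F,'weight',0.005)
for l in ('cartridge','adapter','cassette'): 
  fit(F,l,0);fit(F,l,0,cams=("top",),verbose=False); fit(F,l,0,cams=("scene",),verbose=False)
a=cv2.imread("pics/f_scene.png")[140:290,100:420]
cv2.imwrite("pics/f_z.png",cv2.resize(a,None,fx=2.4,fy=2.4,interpolation=cv2.INTER_CUBIC))
a=cv2.imread("pics/f_top.png")[120:280,80:400]
cv2.imwrite("pics/f_zt.png",cv2.resize(a,None,fx=2.4,fy=2.4,interpolation=cv2.INTER_CUBIC))
E
```

```text
time: 14.95
position: [0.3988, -0.2618, 0.0366]
tool_rot: [-2.182, 0.085, 2.182]
force: [-4.6, 4.4, 13.4]
grip_width: 0.477
time: 15.32
position: [0.3983, -0.2613, 0.0345]
tool_rot: [-2.182, 0.085, 2.182]
force: [0.7, 0.6, 0.1]
grip_width: 0.574
time: 16.58
position: [0.4379, -0.0088, 0.2242]
tool_rot: [-2.184, 0.079, 2.185]
force: [-0.2, -0.6, -0.0]
grip_width: 0.575
t=16.57 pos [437.9  -8.8 224.2] xaxis [-0.  0. -1.] jaw deg -94.2 F [-0.2 -0.6 -0. ] grip mm 54.0 q [-0.28 -0.28  2.08  0.    1.34  1.36]
dish top [(0.57, [288, 211, 318, 238]), (0.19, [207, 138, 336, 213])]
  dish: x=396.0 y=-261.1 mm yaw=177.3 cost=0.312 cams=['top']
weight scene []
weight top [(0.7, [373, 206, 393, 225]), (0.56, [296, 218, 311, 232])]
  weight: x=438.2 y=-545.6 mm yaw=64.6 cost=0.283 cams=['top']
cartridge scene [(0.71, [339, 215, 357, 244])]
cartridge top [(0.8, [151, 170, 167, 198])]
  cartridge: x=540.0 y=260.8 mm yaw=13.4 cost=0.344 cams=['scene', 'top']
  cartridge: x=539.8 y=260.3 mm yaw=15.0 cost=0.154 cams=['top']
  cartridge: x=539.6 y=263.4 mm yaw=9.7 cost=0.150 cams=['scene']
adapter scene [(0.59, [366, 198, 389, 223]), (0.44, [339, 216, 360, 246])]
adapter top [(0.9, [113, 202, 137, 225]), (0.61, [152, 170, 167, 198])]
  adapter: x=430.6 y=382.6 mm yaw=20.0 cost=0.217 cams=['scene', 'top']
  adapter: x=430.5 y=380.9 mm yaw=20.6 cost=0.097 cams=['top']
  adapter: x=431.0 y=384.2 mm yaw=18.5 cost=0.080 cams=['scene']
cassette scene [(0.47, [341, 194, 355, 219])]
cassette top [(0.56, [149, 209, 164, 227])]
  cassette: x=420.8 y=268.4 mm yaw=165.0 cost=0.385 cams=['scene', 'top']
  cassette: x=420.3 y=264.9 mm yaw=161.5 cost=0.157 cams=['top']
  cassette: x=420.2 y=271.3 mm yaw=162.2 cost=0.136 cams=['scene']
```

View pics/f_z.png

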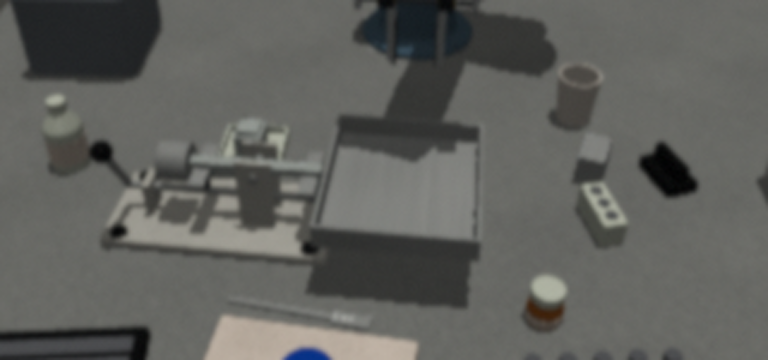

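View pics/f_zt.png

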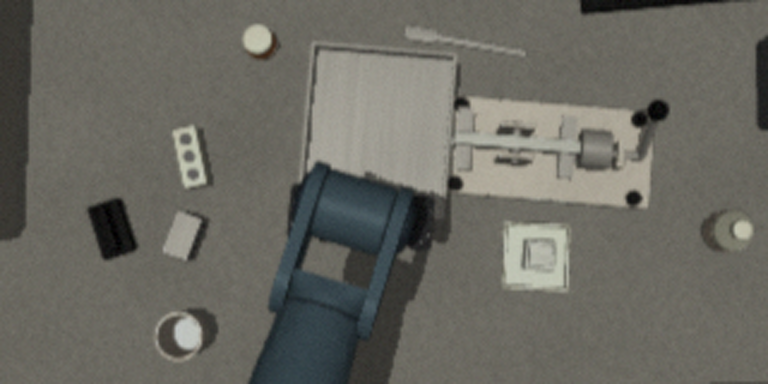

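The weight is in the dish, at zoomed top px (540,252), and the parts haven't moved. Cartridge next: (540,262), yaw 13°, so jaw at -77°.

```bash
python3 -m pendant '[[[17,45,0],[0,0,3]],[[34,90,0],[0,0,6]],[[51,135,0],[0,0,9]],[[68,180,0],[0,0,12]],[[85,225,0],[0,0,15]],[[102,271,0],[0,0,17]],[[102,271,-50],[0,0,17]],[[102,271,-100],[0,0,17]],[[102,271,-125],[0,0,17]],[[102,271,-125],[0,0,17]]]' 70
python3 - <<'E'
from h import *
st(); F=frames("g"); fit(F,'cartridge',0)
a=cv2.imread("pics/g_scene.png")[140:290,260:460]
cv2.imwrite("pics/g_z.png",cv2.resize(a,None,fx=3,fy=3,interpolation=cv2.INTER_CUBIC))
E
```

```text
time: 18.68
position: [0.5384, 0.2594, 0.0969]
tool_rot: [2.1, 0.231, -2.111]
force: [0.2, -0.0, 0.7]
grip_width: 0.746
t=18.68 pos [538.4 259.4  96.9] xaxis [-0.005 -0.001 -1.   ] jaw deg -77.4 F [ 0.2 -0.   0.7] grip mm 70.1 q [ 0.26  0.28  1.78 -0.    1.09  1.61]
cartridge scene [(0.67, [318, 252, 334, 278]), (0.64, [336, 216, 362, 246])]
cartridge top [(0.23, [203, 139, 273, 209])]
  cartridge: x=691.2 y=168.9 mm yaw=173.5 cost=0.471 cams=['scene']
```

View pics/g_z.png

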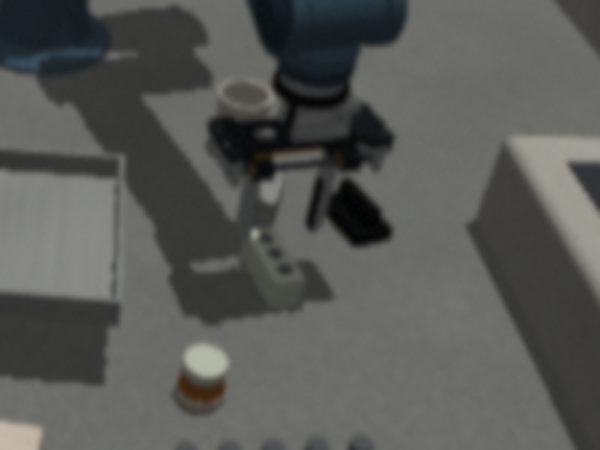

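The fingers straddle the cartridge at px ~(345,228). Going down to grip.

```bash
python3 -m pendant '[[[0,1,-35],[0,0,0]],[[0,1,-60],[0,0,0]],[[0,1,-67],[0,0,0]],[[0,1,-67],[0,0,0]]]' 70
python3 -m pendant '[[[0,0,0],[0,0,0]],[[0,0,0],[0,0,0]],[[0,0,0],[0,0,0]],[[0,0,0],[0,0,0]],[[0,0,0],[0,0,0]]]' 26
python3 -m pendant '[[[0,0,30],[0,0,0]],[[0,0,80],[0,0,0]],[[0,0,130],[0,0,0]],[[0,0,170],[0,0,0]],[[0,0,170],[0,0,0]]]'
python3 - <<'E'
from h import *
st()
E
```

```text
time: 19.38
position: [0.5409, 0.2609, 0.0335]
tool_rot: [2.107, 0.232, -2.104]
force: [0.7, 0.3, 0.6]
grip_width: 0.744
time: 20.0
position: [0.5404, 0.2609, 0.0328]
tool_rot: [2.106, 0.232, -2.105]
force: [-0.8, 0.4, 2.7]
grip_width: 0.381
time: 20.62
position: [0.5421, 0.2613, 0.206]
tool_rot: [2.113, 0.233, -2.099]
force: [0.0, -0.2, -1.3]
grip_width: 0.378
t=20.62 pos [542.1 261.3 206. ] xaxis [ 0.007  0.002 -1.   ] jaw deg -77.4 F [ 0.  -0.2 -1.3] grip mm 35.6 q [ 0.26  0.15  1.71 -0.    1.28  1.61]
```

```bash
python3 -m pendant '[[[15,-40,0],[0,0,-3]],[[30,-80,0],[0,0,-6]],[[45,-120,0],[0,0,-9]],[[60,-160,0],[0,0,-12]],[[75,-200,0],[0,0,-15]],[[90,-236,0],[0,0,-16]],[[90,-236,-30],[0,0,-16]],[[90,-236,-60],[0,0,-16]],[[90,-236,-76],[0,0,-16]],[[90,-236,-76],[0,0,-16]]]'
python3 - <<'E'
from h import *
st(); F=frames("i")
a=cv2.imread("pics/i_scene.png")[140:290,200:400]
cv2.imwrite("pics/i_z.png",cv2.resize(a,None,fx=3,fy=3,interpolation=cv2.INTER_CUBIC))
E
```

```text
time: 21.88
position: [0.6285, 0.025, 0.1237]
tool_rot: [-2.185, 0.065, 2.196]
force: [-1.0, 0.4, -0.6]
grip_width: 0.383
t=21.88 pos [628.5  25.  123.7] xaxis [-0.005  0.001 -1.   ] jaw deg -93.4 F [-1.   0.4 -0.6] grip mm 36.0 q [-0.14  0.31  1.68 -0.    1.16  1.49]
```

View pics/i_z.png

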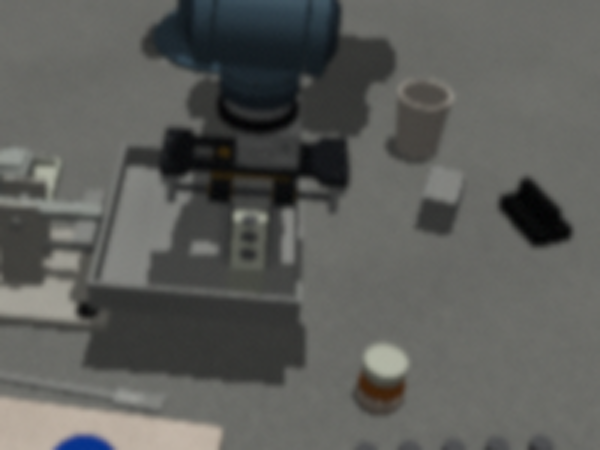

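```bash
python3 -m pendant '[[[0,0,-1],[0,0,0]],[[0,0,-3],[0,0,0]],[[0,0,-3],[0,0,0]]]'
```

```text
time: 22.35
position: [0.6303, 0.0248, 0.1237]
tool_rot: [-2.191, 0.066, 2.19]
force: [-0.1, -0.0, -1.7]
grip_width: 0.386
```

```bash
python3 -m pendant '[[[0,0,-1],[0,0,0]],[[0,0,-2],[0,0,0]],[[0,0,-2],[0,0,0]]]'
```

```text
time: 22.72
position: [0.6301, 0.0248, 0.1213]
tool_rot: [-2.191, 0.066, 2.191]
force: [-0.4, -0.1, -1.0]
grip_width: 0.379
```

```bash
python3 -m pendant '[[[0,0,-1],[0,0,0]],[[0,0,-2],[0,0,0]],[[0,0,-2],[0,0,0]]]'; python3 -m pendant '[[[0,0,-1],[0,0,0]],[[0,0,-1],[0,0,0]]]'
```

```text
time: 23.1
position: [0.6301, 0.0248, 0.1193]
tool_rot: [-2.191, 0.066, 2.191]
force: [-0.2, 0.2, -1.1]
grip_width: 0.382
time: 23.35
position: [0.6303, 0.0247, 0.1186]
tool_rot: [-2.191, 0.066, 2.191]
force: [-0.1, 0.5, -0.6]
grip_width: 0.379
```

```bash
python3 -m pendant '[[[0,0,-1],[0,0,0]],[[0,0,-1],[0,0,0]],[[0,0,-1],[0,0,0]],[[0,0,-1],[0,0,0]]]' 54
python3 -m pendant '[[[0,0,20],[0,0,0]],[[0,0,60],[0,0,0]],[[0,0,105],[0,0,0]],[[-50,5,105],[0,0,0]],[[-100,15,105],[0,0,0]],[[-150,25,105],[0,0,0]],[[-190,35,105],[0,0,0]],[[-230,45,105],[0,0,0]],[[-230,45,105],[0,0,0]]]'
python3 - <<'E'
from h import *
st(); F=frames("j")
fit(F,'cartridge',.085)
for l in ('adapter','cassette'): 
  fit(F,l,0);fit(F,l,0,cams=("top",),verbose=False); fit(F,l,0,cams=("scene",),verbose=False)
a=cv2.imread("pics/j_scene.png")[140:290,100:400]
cv2.imwrite("pics/j_z.png",cv2.resize(a,None,fx=2.5,fy=2.5,interpolation=cv2.INTER_CUBIC))
E
```

```text
time: 23.85
position: [0.6302, 0.0248, 0.1175]
tool_rot: [-2.191, 0.066, 2.191]
force: [0.6, 0.4, -0.0]
grip_width: 0.575
time: 24.98
position: [0.3991, 0.0703, 0.2237]
tool_rot: [-2.195, 0.065, 2.188]
force: [1.2, 0.3, 0.7]
grip_width: 0.575
t=24.98 pos [399.1  70.3 223.7] xaxis [ 0.003 -0.    -1.   ] jaw deg -93.4 F [1.2 0.3 0.7] grip mm 54.1 q [-0.11 -0.38  2.16  0.    1.36  1.52]
cartridge scene []
cartridge top [(0.61, [345, 159, 355, 186]), (0.52, [216, 140, 229, 169]), (0.32, [148, 206, 166, 228])]
  cartridge: x=710.8 y=-445.1 mm yaw=170.7 cost=1.000 cams=['top']
adapter scene [(0.76, [381, 201, 405, 226])]
adapter top [(0.66, [100, 199, 120, 222])]
  adapter: x=447.0 y=438.5 mm yaw=17.9 cost=0.276 cams=['scene', 'top']
  adapter: x=446.4 y=437.5 mm yaw=17.7 cost=0.066 cams=['top']
  adapter: x=446.5 y=442.4 mm yaw=11.0 cost=0.143 cams=['scene']
cassette scene [(0.6, [338, 194, 354, 218])]
cassette top [(0.63, [144, 248, 166, 267]), (0.59, [149, 206, 165, 227])]
  cassette: x=267.7 y=270.0 mm yaw=56.6 cost=1.469 cams=['scene', 'top']
  cassette: x=271.3 y=268.4 mm yaw=48.5 cost=0.287 cams=['top']
  cassette: x=425.7 y=270.3 mm yaw=159.6 cost=0.094 cams=['scene']
```

View pics/j_z.png

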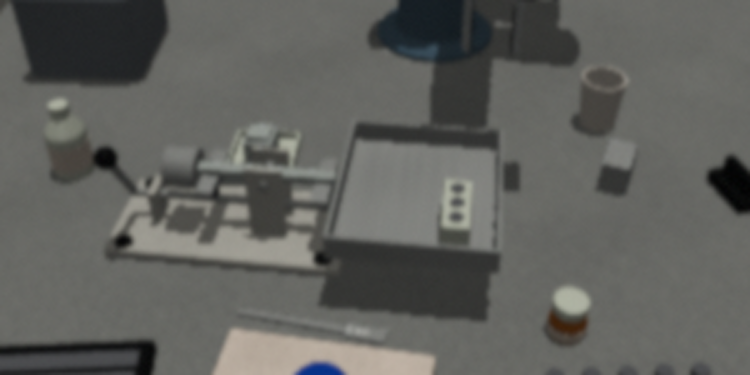

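The adapter has been knocked to (447,439). The cartridge sits in the tray and the cassette hasn't moved. Taking the cassette now.

```bash
python3 -m pendant '[[[6,50,0],[0,0,-5]],[[12,100,0],[0,0,-10]],[[18,150,0],[0,0,-15]],[[22,198,0],[0,0,-15]],[[22,198,-50],[0,0,-15]],[[22,198,-100],[0,0,-15]],[[22,198,-115],[0,0,-15]],[[22,198,-115],[0,0,-15]]]' 72
python3 - <<'E'
from h import *
st(); F=frames("k"); fit(F,'cassette',0,cams=("scene",))
a=cv2.imread("pics/k_scene.png")[140:290,260:460]
cv2.imwrite("pics/k_z.png",cv2.resize(a,None,fx=3,fy=3,interpolation=cv2.INTER_CUBIC))
E
```

```text
time: 26.58
position: [0.4222, 0.2676, 0.1073]
tool_rot: [-2.046, 0.333, 2.048]
force: [0.9, 0.4, 0.6]
grip_width: 0.764
t=26.57 pos [422.2 267.6 107.3] xaxis [-0.001 -0.    -1.   ] jaw deg -108.5 F [0.9 0.4 0.6] grip mm 71.9 q [0.34 0.04 2.02 0.   1.08 2.23]
cassette scene [(0.54, [339, 192, 357, 221])]
  cassette: x=421.9 y=271.9 mm yaw=161.5 cost=0.137 cams=['scene']
```

View pics/k_z.png

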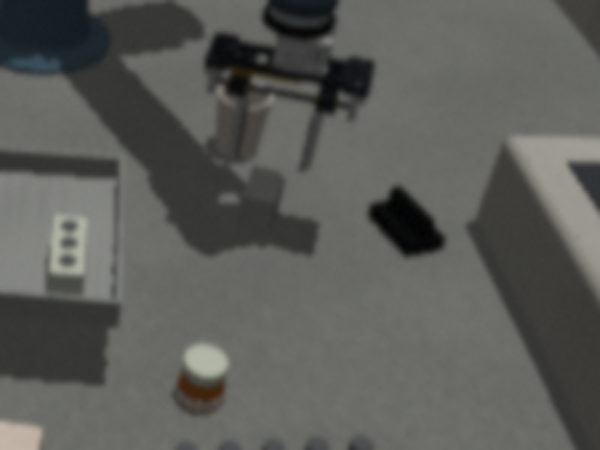

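```bash
python3 -m pendant '[[[0,0,-35],[0,0,0]],[[0,0,-65],[0,0,0]],[[0,0,-74],[0,0,0]],[[0,0,-74],[0,0,0]]]'
python3 -m pendant '[[[0,0,0],[0,0,0]],[[0,0,0],[0,0,0]],[[0,0,0],[0,0,0]],[[0,0,0],[0,0,0]],[[0,0,0],[0,0,0]]]' 30
python3 -m pendant '[[[0,0,30],[0,0,0]],[[0,0,80],[0,0,0]],[[0,0,130],[0,0,0]],[[0,0,170],[0,0,0]],[[0,0,170],[0,0,0]]]'
python3 - <<'E'
from h import *
st()
E
```

```text
time: 27.22
position: [0.423, 0.268, 0.0344]
tool_rot: [-2.048, 0.332, 2.046]
force: [-0.0, -0.4, 0.4]
grip_width: 0.771
time: 27.85
position: [0.4224, 0.2679, 0.0338]
tool_rot: [-2.048, 0.332, 2.047]
force: [-0.8, -0.4, 2.7]
grip_width: 0.428
time: 28.48
position: [0.424, 0.2684, 0.2065]
tool_rot: [-2.052, 0.329, 2.04]
force: [-0.1, -0.5, -1.4]
grip_width: 0.426
t=28.48 pos [424.  268.4 206.5] xaxis [ 0.006  0.002 -1.   ] jaw deg -108.4 F [-0.1 -0.5 -1.4] grip mm 40.0 q [ 0.34 -0.09  1.95 -0.    1.27  2.23]
```

```bash
python3 -m pendant '[[[25,-42,0],[0,0,2]],[[50,-84,0],[0,0,4]],[[75,-126,0],[0,0,6]],[[100,-168,0],[0,0,8]],[[125,-210,0],[0,0,10]],[[150,-252,0],[0,0,12]],[[176,-294,0],[0,0,14]],[[202,-337,0],[0,0,15]],[[202,-337,-30],[0,0,15]],[[202,-337,-60],[0,0,15]]]'
python3 -m pendant '[[[0,0,-18],[0,0,0]],[[0,0,-20],[0,0,0]],[[0,0,-20],[0,0,0]]]'
python3 - <<'E'
from h import *
st(); F=frames("l")
a=cv2.imread("pics/l_scene.png")[140:290,200:400]
cv2.imwrite("pics/l_z.png",cv2.resize(a,None,fx=3,fy=3,interpolation=cv2.INTER_CUBIC))
E
```

```text
time: 29.72
position: [0.6229, -0.0696, 0.1394]
tool_rot: [-2.185, 0.066, 2.194]
force: [-0.5, -0.6, -2.3]
grip_width: 0.425
time: 30.1
position: [0.6246, -0.0692, 0.1239]
tool_rot: [-2.192, 0.066, 2.19]
force: [-0.1, -0.5, -1.3]
grip_width: 0.427
t=30.10 pos [624.6 -69.2 123.9] xaxis [ 0.001 -0.    -1.   ] jaw deg -93.4 F [-0.1 -0.5 -1.3] grip mm 40.2 q [-0.29  0.3   1.69  0.    1.15  1.34]
```

View pics/l_z.png

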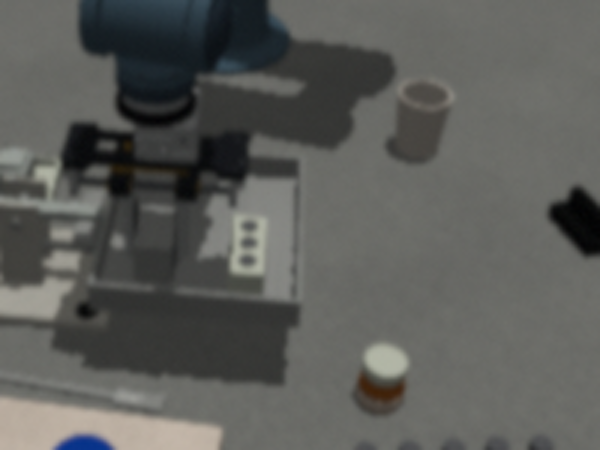

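```bash
python3 -m pendant '[[[0,0,-2],[0,0,0]],[[0,0,-3.5],[0,0,0]],[[0,0,-4],[0,0,0]],[[0,0,-4],[0,0,0]]]'; python3 -m pendant '[[[0,0,-0.5],[0,0,0]],[[0,0,-0.5],[0,0,0]]]'
```

```text
time: 30.7
position: [0.6242, -0.0692, 0.1194]
tool_rot: [-2.191, 0.066, 2.191]
force: [0.2, 0.6, -1.5]
grip_width: 0.423
time: 30.95
position: [0.6242, -0.0693, 0.1189]
tool_rot: [-2.191, 0.066, 2.191]
force: [-0.2, 0.3, -2.7]
grip_width: 0.427
```

```bash
python3 -m pendant '[[[0,0,-0.8],[0,0,0]],[[0,0,-1],[0,0,0]],[[0,0,-1],[0,0,0]]]'
```

```text
time: 31.32
position: [0.6243, -0.0693, 0.118]
tool_rot: [-2.191, 0.066, 2.191]
force: [-0.2, 0.3, -0.7]
grip_width: 0.428
```

```bash
python3 -m pendant '[[[0,0,-0.5],[0,0,0]],[[0,0,-0.5],[0,0,0]],[[0,0,-0.5],[0,0,0]],[[0,0,-0.5],[0,0,0]]]' 56
python3 -m pendant '[[[0,0,20],[0,0,0]],[[0,0,60],[0,0,0]],[[0,0,105],[0,0,0]],[[-50,20,105],[0,0,0]],[[-100,50,105],[0,0,0]],[[-140,80,105],[0,0,0]],[[-180,110,105],[0,0,0]],[[-220,140,105],[0,0,0]],[[-220,140,105],[0,0,0]]]'
python3 - <<'E'
from h import *
st(); F=frames("m")
fit(F,'cassette',.085)
l='adapter'
fit(F,l,0);fit(F,l,0,cams=("top",),verbose=False); fit(F,l,0,cams=("scene",),verbose=False)
a=cv2.imread("pics/m_scene.png")[140:290,200:420]
b=cv2.imread("pics/m_top.png")[120:270,80:300]
cv2.imwrite("pics/m_z.png",np.vstack([cv2.resize(v,None,fx=2,fy=2,interpolation=cv2.INTER_CUBIC) for v in (a,b)]))
E
```

```text
time: 31.82
position: [0.6243, -0.0692, 0.1175]
tool_rot: [-2.191, 0.066, 2.191]
force: [0.0, 1.0, 0.7]
grip_width: 0.599
time: 32.95
position: [0.4029, 0.0721, 0.2237]
tool_rot: [-2.195, 0.063, 2.189]
force: [1.4, -0.0, -0.3]
grip_width: 0.595
t=32.95 pos [402.9  72.1 223.7] xaxis [ 0.003 -0.    -1.   ] jaw deg -93.3 F [ 1.4 -0.  -0.3] grip mm 55.9 q [-0.1  -0.36  2.15  0.    1.36  1.53]
cassette scene [(0.75, [241, 209, 257, 238])]
cassette top [(0.81, [246, 149, 256, 170])]
  cassette: x=623.3 y=-69.2 mm yaw=179.3 cost=0.418 cams=['scene', 'top']
adapter scene [(0.89, [382, 203, 404, 228])]
adapter top [(0.86, [99, 198, 119, 223]), (0.31, [203, 138, 268, 212])]
  adapter: x=445.4 y=438.3 mm yaw=18.2 cost=0.346 cams=['scene', 'top']
  adapter: x=445.4 y=438.2 mm yaw=19.4 cost=0.080 cams=['top']
  adapter: x=446.3 y=441.8 mm yaw=7.9 cost=0.211 cams=['scene']
```

View pics/m_z.png

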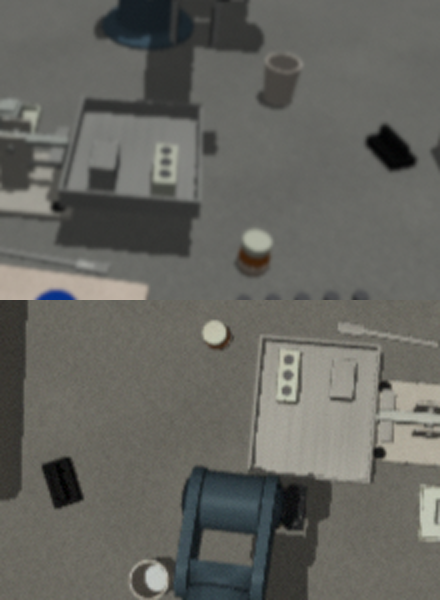

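```bash
python3 - <<'E'
from h import *
F=frames()
for z in (0,.1,.15,.2,.3):
    print(z,ray(F["top"],(78,140),z).round(3),ray(F["top"],(75,217),z).round(3))
# scene: box left-near top edge and bottom edge
f=F["scene"]["pixels"][170:310,400:512]
b=F["top"]["pixels"][90:230,60:140]
cv2.imwrite("pics/box.png",cv2.cvtColor(np.hstack([cv2.resize(f,None,fx=4,fy=4),cv2.resize(b,(320,560))]),cv2.COLOR_RGB2BGR))
E
```

```text
0 [0.703 0.57  0.   ] [0.419 0.57  0.   ]
0.1 [0.685 0.533 0.1  ] [0.417 0.533 0.1  ]
0.15 [0.676 0.514 0.15 ] [0.416 0.515 0.15 ]
0.2 [0.667 0.496 0.2  ] [0.415 0.496 0.2  ]
0.3 [0.648 0.459 0.3  ] [0.413 0.459 0.3  ]
```

View pics/box.png

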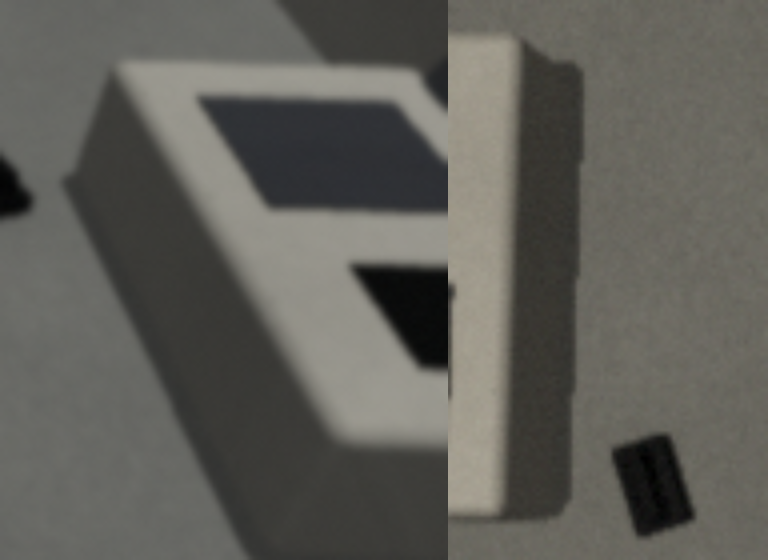

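```bash
python3 - <<'E'
from h import *
F=frames()
print(ray(F["scene"],(417,215),0), tri((73,219),(430,185.5),F))
print("mid edge: ", tri((76.5,100),(430+55,185.5+95),F))
E
```

```text
[0.42839741 0.52884659 0.        ] [0.41126884 0.53874817 0.12003547]
mid edge:  [0.82322433 0.53944961 0.11591376]
```

The instrument box starts at y≈0.53 and is about 120 mm high, next to the adapter. I'll place the TCP 12 mm towards -y of the rib so the gripper body clears it. The closing jaws will pull the adapter over.

```bash
python3 -m pendant '[[[7,50,10],[0,0,4]],[[13,100,10],[0,0,8]],[[20,150,10],[0,0,12]],[[27,200,10],[0,0,16]],[[33,250,10],[0,0,20]],[[40,300,10],[0,0,22]],[[47,355,0],[0,0,22]],[[47,355,-50],[0,0,22]],[[47,355,-100],[0,0,22]],[[47,355,-100],[0,0,22]]]' 60
python3 - <<'E'
from h import *
st(); F=frames("n"); fit(F,'adapter',0,cams=("scene",))
a=cv2.imread("pics/n_scene.png")[120:280,300:500]
cv2.imwrite("pics/n_z.png",cv2.resize(a,None,fx=3,fy=3,interpolation=cv2.INTER_CUBIC))
E
```

```text
time: 34.8
position: [0.4483, 0.424, 0.1176]
tool_rot: [2.035, 0.33, -2.054]
force: [-0.2, 0.5, -0.1]
grip_width: 0.637
t=34.80 pos [448.3 424.  117.6] xaxis [-0.008 -0.005 -1.   ] jaw deg -71.4 F [-0.2  0.5 -0.1] grip mm 59.9 q [0.57 0.29 1.71 0.   1.15 1.82]
adapter scene [(0.82, [383, 200, 404, 226])]
  adapter: x=446.4 y=441.6 mm yaw=12.3 cost=0.113 cams=['scene']
```

View pics/n_z.png

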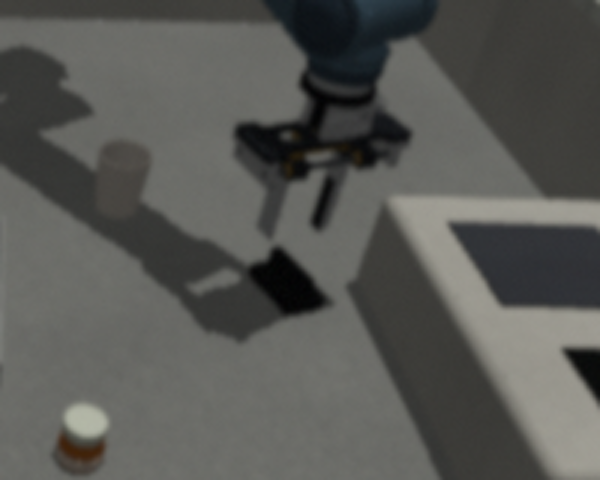

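```bash
python3 -m pendant '[[[0,2,-40],[0,0,0]],[[0,2,-65],[0,0,0]],[[0,2,-72],[0,0,0]],[[0,2,-72],[0,0,0]],[[0,2,-72],[0,0,0]]]'
python3 -m pendant '[[[0,0,0],[0,0,0]],[[0,0,0],[0,0,0]],[[0,0,0],[0,0,0]],[[0,0,0],[0,0,0]],[[0,0,0],[0,0,0]],[[0,0,0],[0,0,0]],[[0,0,0],[0,0,0]]]' 6
python3 - <<'E'
from h import *
st()
E
```

```text
time: 35.58
position: [0.4525, 0.4286, 0.0527]
tool_rot: [2.05, 0.336, -2.043]
force: [0.0, 0.2, -0.2]
grip_width: 0.639
time: 36.45
position: [0.4512, 0.4278, 0.0505]
tool_rot: [2.046, 0.334, -2.046]
force: [-0.5, 0.9, 1.0]
grip_width: 0.171
t=36.45 pos [451.2 427.8  50.5] xaxis [ 0.  0. -1.] jaw deg -71.5 F [-0.5  0.9  1. ] grip mm 16.1 q [0.58 0.39 1.73 0.   1.02 1.82]
```

```bash
python3 -m pendant '[[[0,0,0],[0,0,0]],[[0,0,0],[0,0,0]],[[0,0,-4],[0,0,0]],[[0,0,-5],[0,0,0]],[[0,0,-5],[0,0,0]]]' 30
python3 -m pendant '[[[0,0,0],[0,0,0]],[[0,0,0],[0,0,0]],[[0,0,0],[0,0,0]],[[0,0,0],[0,0,0]],[[0,0,0],[0,0,0]]]' 6
python3 -m pendant '[[[0,0,30],[0,0,0]],[[0,0,70],[0,0,0]],[[0,0,110],[0,0,0]],[[0,0,150],[0,0,0]],[[0,0,170],[0,0,0]],[[0,0,170],[0,0,0]]]'
python3 - <<'E'
from h import *
st()
E
```

```text
time: 37.08
position: [0.451, 0.4276, 0.0452]
tool_rot: [2.046, 0.334, -2.047]
force: [0.4, -0.9, -0.3]
grip_width: 0.318
time: 37.7
position: [0.4513, 0.4278, 0.0456]
tool_rot: [2.047, 0.334, -2.046]
force: [-0.6, -0.3, -0.9]
grip_width: 0.171
time: 38.45
position: [0.4517, 0.4281, 0.2165]
tool_rot: [2.049, 0.335, -2.044]
force: [-0.6, -0.5, -1.3]
grip_width: 0.169
t=38.45 pos [451.7 428.1 216.5] xaxis [ 0.002  0.001 -1.   ] jaw deg -71.4 F [-0.6 -0.5 -1.3] grip mm 15.9 q [0.58 0.19 1.64 0.   1.31 1.82]
```

```bash
python3 -m pendant '[[[7,-49,0],[0,0,-3]],[[15,-99,0],[0,0,-6]],[[22,-148,0],[0,0,-9]],[[30,-198,0],[0,0,-12]],[[37,-247,0],[0,0,-15]],[[45,-297,0],[0,0,-18]],[[52,-346,0],[0,0,-21]],[[60,-396,0],[0,0,-22]],[[67,-445,0],[0,0,-22]],[[67,-445,0],[0,0,-22]]]'
python3 - <<'E'
from h import *
st(); F=frames("o")
a=cv2.imread("pics/o_scene.png")[100:280,180:420]
cv2.imwrite("pics/o_z.png",cv2.resize(a,None,fx=3,fy=3,interpolation=cv2.INTER_CUBIC))
E
```

```text
time: 39.7
position: [0.5173, -0.0196, 0.213]
tool_rot: [-2.184, 0.07, 2.192]
force: [0.6, 0.4, -1.3]
grip_width: 0.167
t=39.70 pos [517.3 -19.6 213. ] xaxis [-0.004  0.001 -1.   ] jaw deg -93.7 F [ 0.6  0.4 -1.3] grip mm 15.7 q [-0.26 -0.05  1.9  -0.    1.29  1.38]
```

View pics/o_z.png

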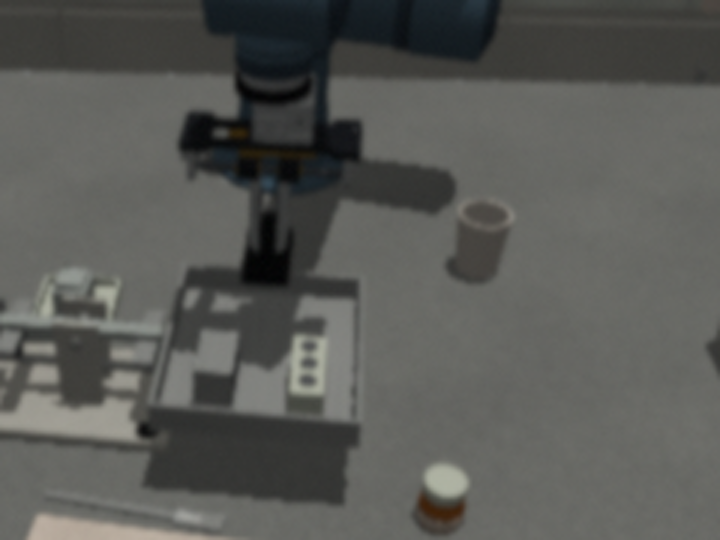

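```bash
python3 -m pendant '[[[0,0,-40],[0,0,0]],[[0,0,-65],[0,0,0]],[[0,0,-76],[0,0,0]],[[0,0,-80],[0,0,0]],[[0,0,-80],[0,0,0]]]'; python3 -m pendant '[[[0,0,-1.5],[0,0,0]],[[0,0,-3],[0,0,0]],[[0,0,-3],[0,0,0]]]'
```

```text
time: 40.42
position: [0.5186, -0.0169, 0.1361]
tool_rot: [-2.192, 0.065, 2.19]
force: [-0.2, 0.8, -0.9]
grip_width: 0.167
time: 40.8
position: [0.5183, -0.0173, 0.1326]
tool_rot: [-2.191, 0.066, 2.19]
force: [0.1, 0.2, -1.5]
grip_width: 0.168
```

```bash
python3 -m pendant '[[[0,0,-1],[0,0,0]],[[0,0,-1.5],[0,0,0]],[[0,0,-1.5],[0,0,0]]]';  python3 -m pendant '[[[0,0,-0.5],[0,0,0]],[[0,0,-0.7],[0,0,0]],[[0,0,-0.7],[0,0,0]]]'
```

```text
time: 41.18
position: [0.5182, -0.0172, 0.1309]
tool_rot: [-2.191, 0.066, 2.191]
force: [0.0, -0.5, -1.3]
grip_width: 0.164
time: 41.55
position: [0.5182, -0.0172, 0.1302]
tool_rot: [-2.191, 0.066, 2.191]
force: [0.1, -0.0, -0.7]
grip_width: 0.168
```

Near the floor; release and retreat towards the lever side, then check everything.

```bash
python3 -m pendant '[[[0,0,-0.5],[0,0,0]],[[0,0,-0.5],[0,0,0]],[[0,0,-0.5],[0,0,0]],[[0,0,-0.5],[0,0,0]]]' 40
python3 -m pendant '[[[0,0,20],[0,0,0]],[[0,0,60],[0,0,0]],[[0,0,100],[0,0,0]],[[-15,-50,105],[0,0,0]],[[-30,-100,105],[0,0,0]],[[-50,-150,105],[0,0,0]],[[-70,-200,105],[0,0,0]],[[-90,-250,105],[0,0,0]],[[-90,-250,105],[0,0,0]]]'
python3 - <<'E'
from h import *
st(); F=frames("p")
for l in ('cassette','cartridge','adapter'): fit(F,l,.085)
a=cv2.imread("pics/p_scene.png")[140:290,100:400]
b=cv2.imread("pics/p_top.png")[120:270,80:380]
cv2.imwrite("pics/p_z.png",np.vstack([cv2.resize(v,None,fx=2,fy=2,interpolation=cv2.INTER_CUBIC) for v in (a,b)]))
E
```

```text
time: 42.05
position: [0.5182, -0.0172, 0.1298]
tool_rot: [-2.191, 0.066, 2.191]
force: [0.7, -0.3, -0.7]
grip_width: 0.427
time: 43.18
position: [0.427, -0.2698, 0.2348]
tool_rot: [-2.188, 0.072, 2.188]
force: [-0.3, 1.2, -0.3]
grip_width: 0.425
t=43.17 pos [ 427.  -269.8  234.8] xaxis [-0. -0. -1.] jaw deg -93.7 F [-0.3  1.2 -0.3] grip mm 40.0 q [-0.79 -0.11  1.92 -0.    1.33  0.85]
cassette scene [(0.93, [243, 210, 260, 234])]
cassette top [(0.65, [245, 150, 259, 170])]
  cassette: x=622.9 y=-68.6 mm yaw=1.9 cost=0.386 cams=['scene', 'top']
cartridge scene [(0.66, [275, 211, 287, 239])]
cartridge top [(0.72, [217, 141, 229, 171])]
  cartridge: x=627.2 y=25.0 mm yaw=179.0 cost=0.361 cams=['scene', 'top']
adapter scene [(0.74, [260, 189, 274, 217])]
adapter top [(0.59, [227, 177, 244, 203])]
  adapter: x=516.3 y=-17.2 mm yaw=179.5 cost=0.302 cams=['scene', 'top']
```

View pics/p_z.png

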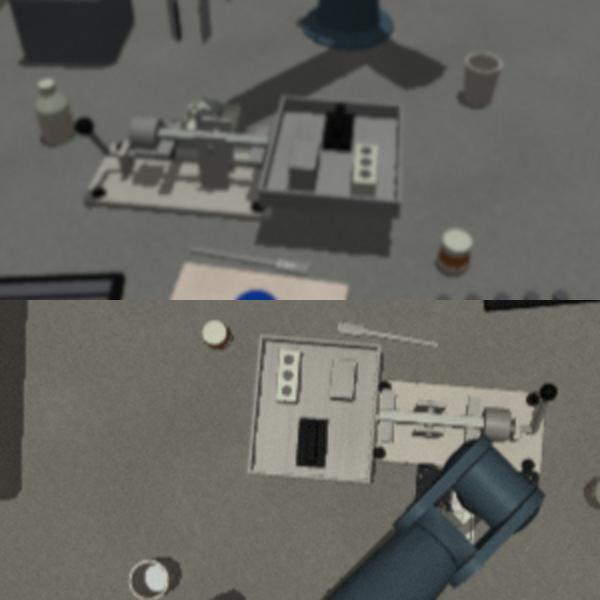

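All three parts sit inside the tray (top view: cartridge, cassette and adapter separate, clear of the walls). Now to the far side of the ball.

```bash
python3 -m pendant '[[[37,-24,5],[0,0,0]],[[75,-48,10],[0,0,0]],[[112,-72,10],[0,0,0]],[[150,-96,10],[0,0,0]],[[187,-120,10],[0,0,0]],[[225,-145,10],[0,0,0]],[[225,-145,10],[0,0,0]],[[225,-145,10],[0,0,0]]]' 0
python3 - <<'E'
from h import *
st()
E
```

```text
time: 44.58
position: [0.6531, -0.4114, 0.2444]
tool_rot: [-2.19, 0.064, 2.192]
force: [-0.2, -0.1, 0.3]
grip_width: 0.001
t=44.58 pos [ 653.1 -411.4  244.4] xaxis [-0.001  0.001 -1.   ] jaw deg -93.4 F [-0.2 -0.1  0.3] grip mm 0.1 q [-0.71  0.52  1.18 -0.    1.45  0.92]
```

```bash
python3 -m pendant '[[[0,0,-40],[0,0,0]],[[0,-1,-74],[0,0,0]],[[-10,-1,-74],[0,0,0]],[[-20,-1,-74],[0,0,0]],[[-30,-1,-72],[0,0,0]],[[-40,-1,-68],[0,0,0]],[[-50,0,-66],[0,0,0]],[[-60,0,-64],[0,0,0]],[[-70,0,-63],[0,0,0]],[[-80,0,-62],[0,0,0]]]'
python3 - <<'E'
from h import *
st(); F=frames("r")
a=cv2.imread("pics/r_scene.png")[120:270,100:320]
cv2.imwrite("pics/r_z.png",cv2.resize(a,None,fx=3,fy=3,interpolation=cv2.INTER_CUBIC))
E
```

```text
time: 45.82
position: [0.5724, -0.4122, 0.183]
tool_rot: [-2.191, 0.066, 2.191]
force: [1.7, -0.1, 2.0]
grip_width: 0.006
t=45.83 pos [ 572.4 -412.2  183. ] xaxis [-0.  0. -1.] jaw deg -93.5 F [ 1.7 -0.1  2. ] grip mm 0.6 q [-0.78  0.41  1.44 -0.    1.3   0.85]
```

View pics/r_z.png

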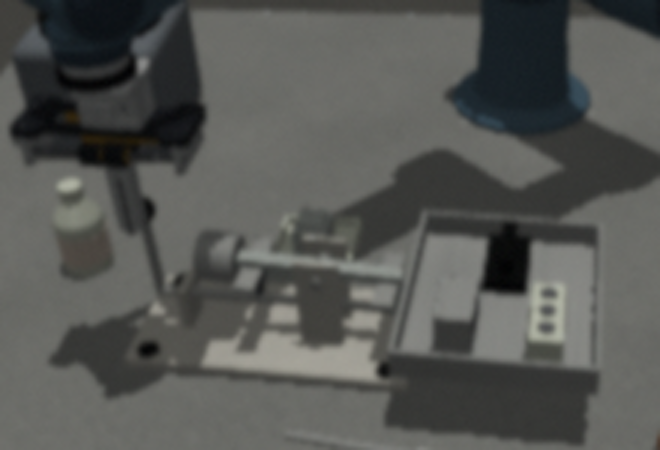

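The lever follows. In the scene picture the ball sits about 10 mm to +y of the fingers' centre. I'll shift a little while pulling on.

```bash
python3 -m pendant '[[[-10,2,0],[0,0,0]],[[-20,4,-3],[0,0,0]],[[-30,6,-6],[0,0,0]],[[-40,6,-10],[0,0,0]],[[-50,6,-14],[0,0,0]],[[-58,6,-18],[0,0,0]],[[-64,6,-21],[0,0,0]],[[-68,6,-23],[0,0,0]],[[-68,6,-23],[0,0,0]]]'
python3 - <<'E'
from h import *
st(); F=frames("s")
a=cv2.imread("pics/s_scene.png")[120:270,100:320]
cv2.imwrite("pics/s_z.png",cv2.resize(a,None,fx=3,fy=3,interpolation=cv2.INTER_CUBIC))
H=np.array([.550,-.410,.055])
for q in (.85,.95,1.05,1.15):
    print(q,proj(F["scene"],[H+[.115*np.sin(.5-q),-.06*.115*np.sin(.5-q),.115*np.cos(.5-q)]]).round(1))
E
```

```text
time: 47.05
position: [0.5048, -0.4061, 0.1594]
tool_rot: [-2.19, 0.066, 2.192]
force: [0.4, 0.3, 0.4]
grip_width: 0.005
t=47.05 pos [ 504.8 -406.1  159.4] xaxis [-0.001  0.    -1.   ] jaw deg -93.5 F [0.4 0.3 0.4] grip mm 0.5 q [-0.85  0.31  1.61 -0.    1.22  0.78]
0.85 [[150.5 184.2]]
0.95 [[151.8 183.5]]
1.05 [[153.1 183.1]]
1.15 [[154.4 183. ]]
```

View pics/s_z.png

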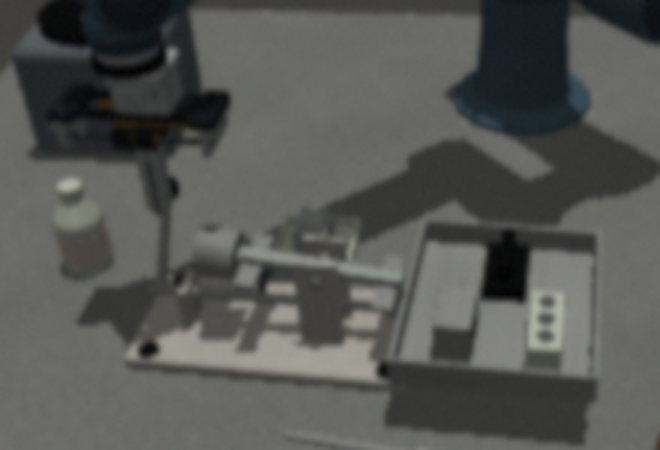

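```bash
python3 -m pendant '[[[-2,0,-1],[0,0,0]],[[-4,0,-2],[0,0,0]],[[-6,0,-2],[0,0,0]],[[-6,0,-2],[0,0,0]]]'
```

```text
time: 47.65
position: [0.4991, -0.4062, 0.1577]
tool_rot: [-2.191, 0.066, 2.191]
force: [1.6, -0.2, -0.2]
grip_width: 0.004
```

```bash
python3 -m pendant '[[[-2,0,-1],[0,0,0]],[[-4,0,-1],[0,0,0]],[[-4,0,-1],[0,0,0]]]'
```

```text
time: 48.02
position: [0.4983, -0.4062, 0.1577]
tool_rot: [-2.201, 0.068, 2.182]
force: [11.7, 0.6, -1.8]
grip_width: 0.001
```

Hard stop reached, so the lever is fully released. Backing off the ball and moving to the robot side while the beam is free.

```bash
python3 -m pendant '[[[8,0,0],[0,0,0]],[[20,0,0],[0,0,0]],[[20,0,40],[0,0,0]],[[20,0,90],[0,0,0]],[[-20,0,100],[0,0,0]],[[-65,0,100],[0,0,0]],[[-95,0,100],[0,0,0]],[[-95,0,100],[0,0,0]]]'
python3 - <<'E'
from h import *
st(); F=frames("t"); ball(F,rt=(346,185,366,210),rs=(140,170,166,196))
for z in (.063,.085): fit(F,'tray',z,yaw0=-.06,verbose=False)
a=cv2.imread("pics/t_scene.png")[120:270,100:320]
cv2.imwrite("pics/t_z.png",cv2.resize(a,None,fx=3,fy=3,interpolation=cv2.INTER_CUBIC))
E
```

```text
time: 49.02
position: [0.3991, -0.4064, 0.2568]
tool_rot: [-2.189, 0.068, 2.19]
force: [0.1, -0.6, 0.4]
grip_width: 0.002
t=49.02 pos [ 399.1 -406.4  256.8] xaxis [-0.001  0.    -1.   ] jaw deg -93.6 F [ 0.1 -0.6  0.4] grip mm 0.2 q [-0.99  0.03  1.74 -0.    1.37  0.64]
top [350.2 203. ] [0, 15, 10, 8, 55]
scene [155.8 182.5] [13, 10, 7, 6, 33]
ball [ 473.3 -404.5  144.2]
  tray: x=573.4 y=-21.5 mm yaw=176.1 cost=0.842 cams=['scene', 'top']
  tray: x=577.3 y=-22.4 mm yaw=176.3 cost=1.135 cams=['scene', 'top']
```

View pics/t_z.png

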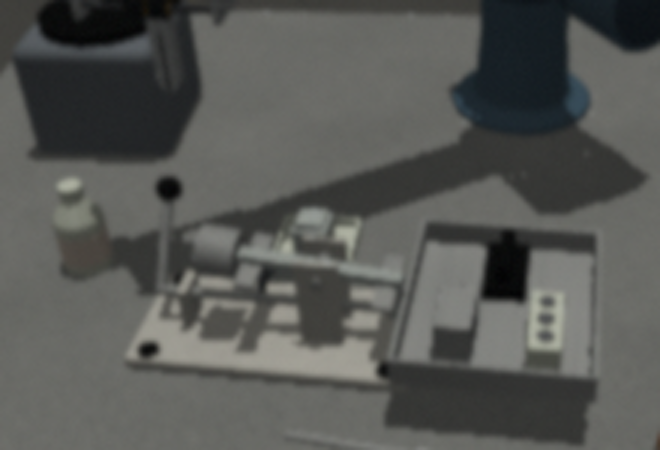

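The ball is at (473,-404,144), so the lever is fully released. The beam is tilted with the tray low, and all parts are in it. Waiting for more than two seconds.

```bash
for i in 1 2 3; do python3 -m pendant '[[[0,0,0],[0,0,0]],[[0,0,0],[0,0,0]],[[0,0,0],[0,0,0]],[[0,0,0],[0,0,0]],[[0,0,0],[0,0,0]],[[0,0,0],[0,0,0]],[[0,0,0],[0,0,0]],[[0,0,0],[0,0,0]],[[0,0,0],[0,0,0]],[[0,0,0],[0,0,0]]]' >/dev/null; done
python3 - <<'E'
from h import *
st(); F=frames("u")
# rim edge check against picture: draw tray box at sunk / arrested heights
im=cv2.imread("pics/u_scene.png")
im=cv2.resize(im[160:280,200:330],None,fx=4,fy=4,interpolation=cv2.INTER_CUBIC)
for z,c in ((.063,(0,255,0)),(.085,(0,0,255))):
    P=corners('tray',.5733,-.021,z,np.radians(-3.6))[0]; top=P[[1,3,7,5]]
    p=((proj(F["scene"],top)-[200,160]+.5)*4).astype(int); cv2.polylines(im,[p],True,c,1)
cv2.imwrite("pics/u_z.png",im)
E
```

```text
t=53.08 pos [ 400.2 -406.2  256.8] xaxis [ 0. -0. -1.] jaw deg -93.4 F [ 0.6 -0.2  0.4] grip mm 0.6 q [-0.99  0.04  1.74  0.    1.37  0.64]
```

View pics/u_z.png

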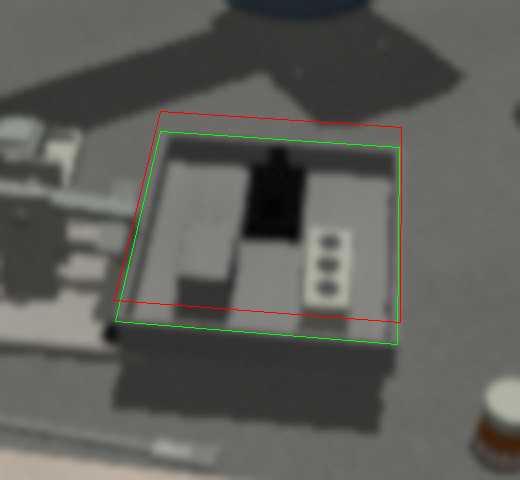

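The rim matches the sunk outline (green), so the tray is fully down, and it has been free for over 4 s. Arresting again.

```bash
python3 -m pendant '[[[0,0,-50],[0,0,0]],[[5,0,-93],[0,0,0]],[[30,0,-93],[0,0,0]],[[45,0,-92],[0,0,0]],[[55,-1,-91],[0,0,0]],[[65,-1,-89],[0,0,0]],[[75,-1,-86],[0,0,0]],[[87,-2,-82],[0,0,0]],[[100,-2,-80],[0,0,0]],[[112,-3,-79],[0,0,0]]]'
python3 -m pendant '[[[12,0,0],[0,0,0]],[[24,-1,0],[0,0,0]],[[36,-1,-1],[0,0,0]],[[46,-2,-3],[0,0,0]],[[54,-2,-5],[0,0,0]],[[60,-2,-6],[0,0,0]],[[64,-2,-7],[0,0,0]],[[66,-2,-7],[0,0,0]],[[66,-2,-7],[0,0,0]]]'
python3 - <<'E'
from h import *
st(); F=frames("v")
a=cv2.imread("pics/v_scene.png")[120:270,100:320]
cv2.imwrite("pics/v_z.png",cv2.resize(a,None,fx=3,fy=3,interpolation=cv2.INTER_CUBIC))
E
```

```text
time: 54.42
position: [0.5125, -0.4096, 0.1788]
tool_rot: [-2.19, 0.067, 2.192]
force: [-4.7, 0.2, 3.4]
grip_width: 0.007
time: 55.55
position: [0.5758, -0.4111, 0.1697]
tool_rot: [-2.182, 0.064, 2.197]
force: [-10.8, -1.1, 0.7]
grip_width: 0.004
t=55.55 pos [ 575.8 -411.1  169.7] xaxis [-0.007  0.002 -1.   ] jaw deg -93.5 F [-10.8  -1.1   0.7] grip mm 0.4 q [-0.78  0.43  1.43 -0.    1.28  0.85]
```

View pics/v_z.png

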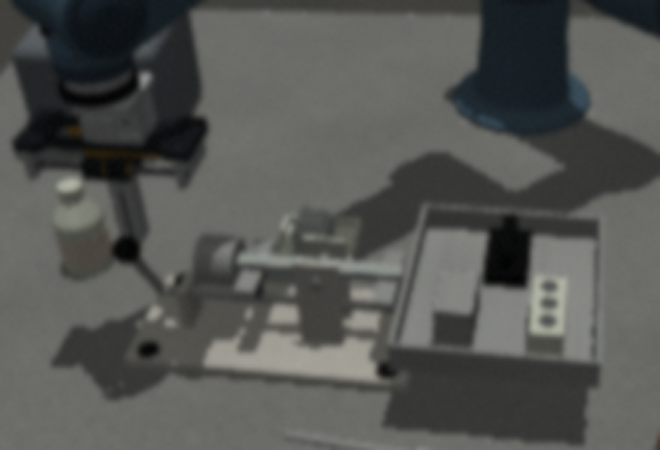

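Home again: the ball is at px (142,203), as at the first arrest. A little extra push, then back off and verify.

```bash
python3 -m pendant '[[[3,0,0],[0,0,0]],[[3,0,0],[0,0,0]]]'
python3 -m pendant '[[[-20,0,0],[0,0,0]],[[-50,0,10],[0,0,0]],[[-60,0,50],[0,0,0]],[[-80,0,90],[0,0,0]],[[-130,10,90],[0,0,0]],[[-180,20,90],[0,0,0]],[[-180,20,90],[0,0,0]],[[-180,20,90],[0,0,0]]]'
python3 - <<'E'
from h import *
st(); F=frames("w"); ball(F,rt=(340,150,370,180),rs=(125,190,160,220))
for l in ('cassette','cartridge','adapter'): fit(F,l,.085,verbose=False)
fit(F,'weight',.005,verbose=False); fit(F,'jar',0,verbose=False,yaw0=0); fit(F,'beaker',0,verbose=False,yaw0=0); fit(F,'reagent',0,verbose=False,yaw0=0)
a=cv2.imread("pics/w_scene.png")[140:290,80:400]
b=cv2.imread("pics/w_top.png")[120:270,80:400]
for z,c in ((.085,(0,0,255)),):
    P=corners('tray',.5733,-.021,z,np.radians(-3.6))[0]; 
cv2.imwrite("pics/w_z.png",np.vstack([cv2.resize(v,None,fx=2,fy=2,interpolation=cv2.INTER_CUBIC) for v in (a,b)]))
E
```

```text
time: 55.9
position: [0.5762, -0.4111, 0.1696]
tool_rot: [-2.174, 0.063, 2.204]
force: [-19.7, 0.7, 5.9]
grip_width: 0.001
time: 56.9
position: [0.4022, -0.3914, 0.2614]
tool_rot: [-2.194, 0.067, 2.189]
force: [-0.1, -0.7, 1.0]
grip_width: 0.006
t=56.90 pos [ 402.2 -391.4  261.4] xaxis [ 0.002 -0.001 -1.   ] jaw deg -93.4 F [-0.1 -0.7  1. ] grip mm 0.5 q [-0.97  0.01  1.75  0.    1.38  0.66]
top [353.6 165.8] [10, 12, 8, 8, 49]
scene [141.8 203.4] [13, 10, 9, 8, 56]
ball [ 598.  -414.2  151.2]
  cassette: x=700.1 y=148.6 mm yaw=38.8 cost=1.748 cams=['scene', 'top']
  cartridge: x=620.0 y=27.7 mm yaw=176.8 cost=0.157 cams=['scene']
  adapter: x=514.0 y=-16.7 mm yaw=179.8 cost=0.336 cams=['scene', 'top']
  weight: x=397.5 y=-262.5 mm yaw=174.4 cost=0.640 cams=['scene', 'top']
  jar: x=715.8 y=163.5 mm yaw=166.9 cost=0.406 cams=['scene', 'top']
  beaker: x=273.5 y=265.0 mm yaw=167.9 cost=0.514 cams=['scene', 'top']
  reagent: x=539.8 y=-619.0 mm yaw=158.9 cost=2.000 cams=['scene', 'top']
```

View pics/w_z.png

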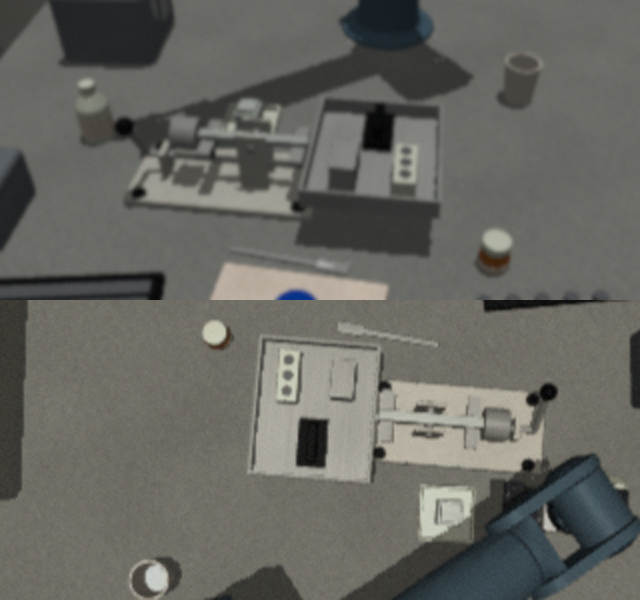

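The tray is level with all three parts in it, the weight is in the dish, the bystanders are in place and the robot is clear. Handing in.

```bash
python3 -c "
from h import *
print(job.finish_job())"
```

```text
the job is handed in; nothing more can be done
None
```

I did the whole job in the order asked and handed it in at about 57 s; no verdict was reported.

- **First arrest and weight:** I pushed the lever home to its stop and moved the check weight into the dish.
- **Loading:** Three parts of the batch were there: cartridge, cassette and adapter. All three went into the tray. The adapter was knocked about 6 cm aside during the run, so I measured it again before gripping it.
- **Release:** I pulled the lever to its hard stop. The tray rim then matched the fully sunk position, and the beam stayed free for over 4 s.
- **Second arrest:** I pushed the lever home again; the ball was back where it was at the first arrest.

**Last checks:** The final pictures show the tray level again with all three parts inside, the weight in the dish, and the jar, bottle and beaker where they started. The arm was clear of everything.

**Checks that disagreed:**
- **Cassette:** its last network fit was a misdetection, landing near the jar.
- **Cartridge:** its last fit came from the scene camera only, about 7 mm from the earlier one.
- **Bottle:** its last fit was unusable.
- **Weight:** its fit had a high error.

For these I relied on the pictures, which agreed with each other.

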